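# Put the walnuts back in the tilt-out bin and clear the counter

## Task

Put the prep counter in order: pull the tilt-out bin open to its stop, tip all the walnuts out of the scoops into it, and then push the bin fully shut. Leave both scoops standing upright on the counter, slide every flat turner blade-first all the way into a slot of the wooden block, one to a slot, and do not disturb the blue bowl near the block or the pepper grinder.

Things in the scene. Friction and masses are not known exactly. Their poses are not given: they have to be found in the camera images.
- bin (a joint): tilt of the bin, rad: 0 shut, 0.75 at its stop, leaning towards the robot; hinged at the foot of its front. Its friction holds it about where it is left; it moves with under 5 N at the handle. Its fixed housing (224 mm wide, 190 high, from 10 to 175 mm behind the hinge line) has a roof: pieces go in only through the tilted opening, 115 mm from front's top to roof edge
- bin_hinge (a point): on the bin's hinge line, mid-width, 15 mm over the counter; axes turn with the bin (shut: z up, x into the housing, y left along the hinge). The bin is a bucket 190 mm wide inside: wooden front 170 mm high, 12 thick, back face at x = 0 (its top is 140 mm over the counter at the stop); floor 130 deep; back wall 90 high; sides 165 high over the front 75 mm, then 90 high
- bin_handle (a point): middle of the bin's handle: a round dark bar 12 mm thick, 110 mm long along y, standing clear above the top edge of the bin's front so that it can be pinched from above across the bar. At x = -30, z = 205 mm from bin_hinge in the bin's axes; axes as bin_hinge
- slot_a (a point): left slot of the fixed wooden block (178 mm wide, 100 deep, 100 high): centre of its mouth. x points straight into the slot, y left, z up. The slot is level, 80 mm wide, 14 mm high, 92 mm deep to its closed back; its floor is 70 mm over the counter. The first 20 mm of it, behind the mouth, are an open ledge with no roof, so both slots can be seen from above
- slot_b (a point): right slot of the same block, just like slot_a, 86 mm beside it
- turner1_grip (a point): flat turner 1 (may be absent), 0.18 kg, lying on the counter: where to hold its black handle, half-way up it, 27 mm above the blade's underside. x points to the blade, z up. Handle 20 mm wide, 20 high, from 73 mm behind this point to 27 ahead; a small foot under its rear end reaches down level with the blade. Blade 100 mm long, 70 wide, 4 thick. Centre of mass 45 to 65 mm ahead
- turner1_tip (a point): middle of the front edge of the blade of turner 1: 135 mm ahead of turner1_grip and 25 mm below; same axes
- scoop1_grip (a point): aluminium scoop 1, 0.16 kg: where to hold its level black handle, 37 mm over the counter. x points to its open nose, z up. Handle 22 mm wide, 18 high, from 65 mm behind this point to 27 ahead, where the tray begins. Tray 115 mm long, 78 wide, walls 44 high, open front, floor rising 20 degrees over its last 35 mm. Walnuts stay in while it is level, roll out 40 degrees or more nose down
- scoop1_tip (a point): middle of the nose edge of scoop 1: 143 mm ahead of scoop1_grip and 23 mm below; same axes
- turner2_grip (a point): flat turner 2 (may be absent), 0.18 kg, lying on the counter: where to hold its black handle, half-way up it, 27 mm above the blade's underside. x points to the blade, z up. Handle 20 mm wide, 20 high, from 73 mm behind this point to 27 ahead; a small foot under its rear end reaches down level with the blade. Blade 100 mm long, 70 wide, 4 thick. Centre of mass 45 to 65 mm ahead
- turner2_tip (a point): middle of the front edge of the blade of turner 2: 135 mm ahead of turner2_grip and 25 mm below; same axes
- scoop2_grip (a point): aluminium scoop 2, 0.16 kg: where to hold its level black handle, 37 mm over the counter. x points to its open nose, z up. Handle 22 mm wide, 18 high, from 65 mm behind this point to 27 ahead, where the tray begins. Tray 115 mm long, 78 wide, walls 44 high, open front, floor rising 20 degrees over its last 35 mm. Walnuts stay in while it is level, roll out 40 degrees or more nose down
- scoop2_tip (a point): middle of the nose edge of scoop 2: 143 mm ahead of scoop2_grip and 23 mm below; same axes
- nut1_center (a point): walnut, 36 by 30 mm, 12 g, its centre (some are absent); scoop 1 holds it at the start
- nut2_center (a point): walnut, 36 by 30 mm, 12 g, its centre (some are absent); scoop 1 holds it at the start
- nut3_center (a point): walnut, 36 by 30 mm, 12 g, its centre (some are absent); scoop 1 holds it at the start
- nut4_center (a point): walnut, 36 by 30 mm, 12 g, its centre (some are absent); scoop 1 holds it at the start
- nut5_center (a point): walnut, 36 by 30 mm, 12 g, its centre (some are absent); scoop 2 holds it at the start
- nut6_center (a point): walnut, 36 by 30 mm, 12 g, its centre (some are absent); scoop 2 holds it at the start
- nut7_center (a point): walnut, 36 by 30 mm, 12 g, its centre (some are absent); scoop 2 holds it at the start
- nut8_center (a point): walnut, 36 by 30 mm, 12 g, its centre (some are absent); scoop 2 holds it at the start
- bowl: bystander: cobalt ceramic bowl 130 mm across, 60 mm high, origin centre of underside
- grinder: bystander: wooden pepper grinder 56 mm across, 170 mm high, origin centre of underside
Not all that is in view belongs to the job. What is shaped like the part that bears scoop1_grip but red is not meant.

How it is judged:
On the way, in this order (a step that is already met when the one before it is completed fails the run):
1. the bin is pulled open to its stop (value of joint bin above 0.7 rad), for 0.2 s.
2. all the walnuts are in the open bin (x of nut1_center in the frame of bin_hinge between 0 and 0.13 m and y of nut1_center in the frame of bin_hinge between -0.1 and 0.1 m and z of nut1_center in the frame of bin_hinge between 0 and 0.15 m and x of nut2_center in the frame of bin_hinge between 0 and 0.13 m and y of nut2_center in the frame of bin_hinge between -0.1 and 0.1 m and z of nut2_center in the frame of bin_hinge between 0 and 0.15 m and x of nut3_center in the frame of bin_hinge between 0 and 0.13 m and y of nut3_center in the frame of bin_hinge between -0.1 and 0.1 m and z of nut3_center in the frame of bin_hinge between 0 and 0.15 m and x of nut4_center in the frame of bin_hinge between 0 and 0.13 m and y of nut4_center in the frame of bin_hinge between -0.1 and 0.1 m and z of nut4_center in the frame of bin_hinge between 0 and 0.15 m and x of nut5_center in the frame of bin_hinge between 0 and 0.13 m and y of nut5_center in the frame of bin_hinge between -0.1 and 0.1 m and z of nut5_center in the frame of bin_hinge between 0 and 0.15 m and x of nut6_center in the frame of bin_hinge between 0 and 0.13 m and y of nut6_center in the frame of bin_hinge between -0.1 and 0.1 m and z of nut6_center in the frame of bin_hinge between 0 and 0.15 m and x of nut7_center in the frame of bin_hinge between 0 and 0.13 m and y of nut7_center in the frame of bin_hinge between -0.1 and 0.1 m and z of nut7_center in the frame of bin_hinge between 0 and 0.15 m and x of nut8_center in the frame of bin_hinge between 0 and 0.13 m and y of nut8_center in the frame of bin_hinge between -0.1 and 0.1 m and z of nut8_center in the frame of bin_hinge between 0 and 0.15 m and value of joint bin above 0.5 rad), for 0.2 s.
3. the bin is pushed fully shut (value of joint bin below 0.05 rad), for 0.2 s.
At the end, for the whole second after the job is handed in: The bin is shut (within 0.05 rad) with every walnut in it; both scoops stand level on the counter (within 0.15 rad); every turner is in a slot of its own, its front edge within 17 mm of the back of the slot, level within 0.25 rad (value of joint bin below 0.05 rad and x of nut1_center in the frame of bin_hinge between 0 and 0.13 m and y of nut1_center in the frame of bin_hinge between -0.1 and 0.1 m and z of nut1_center in the frame of bin_hinge between 0 and 0.15 m and x of nut2_center in the frame of bin_hinge between 0 and 0.13 m and y of nut2_center in the frame of bin_hinge between -0.1 and 0.1 m and z of nut2_center in the frame of bin_hinge between 0 and 0.15 m and x of nut3_center in the frame of bin_hinge between 0 and 0.13 m and y of nut3_center in the frame of bin_hinge between -0.1 and 0.1 m and z of nut3_center in the frame of bin_hinge between 0 and 0.15 m and x of nut4_center in the frame of bin_hinge between 0 and 0.13 m and y of nut4_center in the frame of bin_hinge between -0.1 and 0.1 m and z of nut4_center in the frame of bin_hinge between 0 and 0.15 m and x of nut5_center in the frame of bin_hinge between 0 and 0.13 m and y of nut5_center in the frame of bin_hinge between -0.1 and 0.1 m and z of nut5_center in the frame of bin_hinge between 0 and 0.15 m and x of nut6_center in the frame of bin_hinge between 0 and 0.13 m and y of nut6_center in the frame of bin_hinge between -0.1 and 0.1 m and z of nut6_center in the frame of bin_hinge between 0 and 0.15 m and x of nut7_center in the frame of bin_hinge between 0 and 0.13 m and y of nut7_center in the frame of bin_hinge between -0.1 and 0.1 m and z of nut7_center in the frame of bin_hinge between 0 and 0.15 m and x of nut8_center in the frame of bin_hinge between 0 and 0.13 m and y of nut8_center in the frame of bin_hinge between -0.1 and 0.1 m and z of nut8_center in the frame of bin_hinge between 0 and 0.15 m and angle between each of scoop1_grip, scoop2_grip's own z axis and vertical below 0.15 rad and height (world z) of each of scoop1_grip, scoop2_grip below 0.05 m and ((x of turner1_tip in the frame of slot_a between 0.075 and 0.11 m and y of turner1_tip in the frame of slot_a between -0.03 and 0.03 m and z of turner1_tip in the frame of slot_a between -0.012 and 0.012 m and angle between the z axis of turner1_tip and the z axis of slot_a, either way round below 0.25 rad) or (x of turner1_tip in the frame of slot_b between 0.075 and 0.11 m and y of turner1_tip in the frame of slot_b between -0.03 and 0.03 m and z of turner1_tip in the frame of slot_b between -0.012 and 0.012 m and angle between the z axis of turner1_tip and the z axis of slot_b, either way round below 0.25 rad)) and ((x of turner2_tip in the frame of slot_a between 0.075 and 0.11 m and y of turner2_tip in the frame of slot_a between -0.03 and 0.03 m and z of turner2_tip in the frame of slot_a between -0.012 and 0.012 m and angle between the z axis of turner2_tip and the z axis of slot_a, either way round below 0.25 rad) or (x of turner2_tip in the frame of slot_b between 0.075 and 0.11 m and y of turner2_tip in the frame of slot_b between -0.03 and 0.03 m and z of turner2_tip in the frame of slot_b between -0.012 and 0.012 m and angle between the z axis of turner2_tip and the z axis of slot_b, either way round below 0.25 rad)) and distance between turner1_tip and turner2_tip above 0.05 m); the robot touches nothing.
It fails at once if the bowl is pushed more than 30 mm (distance of bowl from where it was at the start of the episode above 0.03 m).
It fails at once if the grinder is pushed more than 30 mm (distance of grinder from where it was at the start of the episode above 0.03 m).
Of nut1, nut2, nut3, nut4, nut5, nut6, nut7, nut8 only 3 to 8 are there at a start; the rules pass over those that are not, and their reading is None.
Of turner1, turner2 only 1 to 2 are there at a start; the rules pass over those that are not, and their reading is None.
At some moment in a run one of turner1, turner2 may be knocked a few centimetres aside while the robot is not near it.
It also fails if it takes over 208 s, if anything falls off the work surface, if the arm or the gripper's body presses on something with over 40 N, if the wrist force passes 120 N, or if a joint passes its speed limit or range.

## Robot

A 6-joint arm with a two-finger parallel gripper is mounted at the origin on the work surface. World frame = base frame: x ahead of the robot, y to its left, z up, the work surface at z = 0. Lengths are in m, angles in rad, forces in N, time in s.
With the tool pointing down it reaches from about 0.35 to 0.975 m from the base axis. Payload 4.9 kg.
Tool frame: the origin (TCP) lies at the very end of the fingers, on their centre line; the grasp point (between the pads) lies 19 mm behind it; z points along the fingers, y is the line along which they close (so a half turn about z gives the same grasp; the last joint's range is limited). The gripper opens to 85 mm and grips with 20 to 120 N. Pads are 22 mm wide; open, the fingers measure 114 mm over their backs; the gripper's body (76 mm by 85 mm) begins 54 mm behind the grasp point. The pads swing forward as they close: fully open they stand 13 mm farther back than shut.
Start: joints at [-0.119, 0.053, 1.613, -0, 1.476, -0.119], TCP at [0.625, 0, 0.231] pointing down, gripper open.
Joint ranges: [-3.01, 3.01], [-1.01, 2.22], [0.06, 2.58], [-1.02, 4.17], [0.09, 2.62], [-3.14, 3.14]. Speed limits (rad/s): [2.57, 2.57, 3.14, 3.14, 3.14, 3.14].

## Interface

Orientations are given as a rotation vector (axis times angle).
In Python, from station import * gives the robot as it stands.
- The arm moves only by the shell command python3 -m crank 'ROWS' [OPENING] [FORCE]. ROWS is JSON, a list of rows, each an object with "offset": the shift along the tool's x, y, z in m, a list of three; "twist": the turn, a rotation vector about the tool's x, y, z in degrees, a list of three. In form: [{"offset": [x, y, z], "twist": [rx, ry, rz]}, ...]. A call has 1 to 20 rows; each row is the pose to reach, as a shift and turn from the pose commanded when the call began, along the tool's axes at that moment; what a row does not reach only later rows make up. A row lasts 1/8 s, in which the tool goes at most 62.5 mm and 10.7 degrees, less where a joint would pass 70% of its speed; a pose out of reach is approached as far as the arm can. A call with a gripper value outside its range is refused whole. OPENING is the opening, from 0 (shut) to 1 (fully open), set as the call begins (- or left out, the last holds). The fingers move at their own pace and stop on an object; FORCE is the grip in N (left out, the last holds). Time passes only in rows, so rows that repeat a pose let the fingers close. It gives the time, the measured TCP pose, the force, the opening and the grip force at its end, in the units of the state.
- get_obs(): the state, without advancing time (a new reading comes with each control period).
- get_image(name): name is "scene" or "side" or "wrist"; returns the picture (400x640x3 uint8, red, green, blue); there is no depth.
- get_calibration(name): a dict with "intrinsics" (3x3 intrinsics, pixels), "k1" (the pictures are not rectified: a ray, as slopes to the right and down, at radius r is drawn at 1 + k1 r^2 times it, then the intrinsics apply), "world_from_camera" (4x4, takes a point from camera to world coordinates); the wrist camera has in their place "tool_from_camera" (4x4, takes a point from camera to tool coordinates, whose origin is the TCP and whose axes are the flange's). Camera axes: x right, y up, looking along -z (the intrinsics and any distortion apply to the point x, -y, -z); pixel columns grow to the right and rows downward; lengths in m; the calibration is good to about 2 mm. A picture is of the moment at which its call begins: read the wrist's pose just before it. get_calibration takes no time and is no camera call.
- finish_job(): hands the job in; it is judged then, once.
Trained networks look in the newest picture that a camera, given by its name, has taken for a name from the list of things; names that differ only in an ending like _2 or _b are one class to them, and where a whole thing is asked for, a point or a joint stands for the part that bears it (a point fixed in the world has none). Each returns a list of dicts, best first, with "confidence" (0 to 1); they miss things now and then, are a little off and sometimes report something else, mostly with a low value. They report only what shows in the picture. A call takes as long as a camera call. They do not tell look-alikes from the thing itself.
- cut_out(query, camera): "region" (400x640 bool, what is visible of it) and "rect" ([centre column, centre row, width, height] in pixels, round what is visible of it).
The state is a dict: "t": time; "q": joint angles; "dq": joint speeds; "effort": joint torques, N m; "tool_pos": TCP position; "tool_rot": TCP orientation; "contact_force": force on the tool from outside, world axes, zero at the start; "wrist_torque": the same for the moment, N m; "opening": finger opening in m; "grip_force": force on a finger pad.
Only numpy, scipy, OpenCV 4.12 (cv2) and the standard library are available. Lean on these libraries where they do the work, as an engineer would, in place of code of your own. Each camera call takes 0.05 s, during which the arm holds its last target. There are 200 camera calls.

## Working session

There is one attempt and no reset: what is moved stays moved. The work goes in short steps, Python scripts to look and compute and a shell command to move; the robot and the scene stay as the last step left them, time stands still between calls to the robot, and variables do not carry over. Pictures are saved under pics/ and viewed, at most 14 in all, crops included, and the job is handed in when it is done.

```bash
ls; mkdir -p pics; cat > h.py <<'E'
from station import *
import numpy as np, cv2
from scipy.spatial.transform import Rotation as R
def save(cam,n):
    im=get_image(cam); cv2.imwrite(f'pics/{n}.png',im[:,:,::-1]); return im
def T(o=None):
    o=o or get_obs(); M=np.eye(4); M[:3,:3]=R.from_rotvec(o['tool_rot']).as_matrix(); M[:3,3]=o['tool_pos']; return M
def cam(name,tool=None):
    c=get_calibration(name); K=np.array(c['intrinsics']); 
    W=np.array(c['world_from_camera']) if name!='wrist' else (T() if tool is None else tool)@np.array(c['tool_from_camera'])
    return K,c['k1'],W
def px2w(uv,z,name,tool=None):
    K,k1,W=cam(name,tool); uv=np.atleast_2d(np.array(uv,float))
    d=cv2.undistortPoints(uv[:,None],K,np.array([k1,0,0,0.]))[:,0]
    r=np.c_[d[:,0],-d[:,1],-np.ones(len(d))]@W[:3,:3].T
    s=(z-W[2,3])/r[:,2]
    return W[:3,3]+r*s[:,None]
def w2px(p,name,tool=None):
    K,k1,W=cam(name,tool); p=np.atleast_2d(np.array(p,float))
    c=(p-W[:3,3])@W[:3,:3]; c=c*[1,-1,-1]
    return cv2.projectPoints(c,np.zeros(3),np.zeros(3),K,np.array([k1,0,0,0.]))[0][:,0]
E
python3 - <<'E'
from h import *
for c in('scene','side','wrist'): save(c,c+'0'); K,k,W=cam(c); print(c,K.round(0).tolist(),k,W.round(3).tolist())
a=np.vstack([cv2.imread('pics/scene0.png')]);cv2.imwrite('pics/scene0.png',a)
o=get_obs();print(o)
E
```

```text
pics
scene [[375.0, 0.0, 312.0], [0.0, 375.0, 201.0], [0.0, 0.0, 1.0]] -0.012916482926986356 [[0.688, -0.552, 0.472, 1.101], [0.726, 0.526, -0.443, -0.555], [-0.003, 0.647, 0.762, 1.078], [0.0, 0.0, 0.0, 1.0]]
side [[496.0, 0.0, 331.0], [0.0, 496.0, 200.0], [0.0, 0.0, 1.0]] 0.02597685379268136 [[-0.907, 0.309, -0.285, 0.084], [-0.42, -0.658, 0.625, 0.977], [0.005, 0.687, 0.727, 1.295], [0.0, 0.0, 0.0, 1.0]]
wrist [[342.0, 0.0, 313.0], [0.0, 342.0, 200.0], [0.0, 0.0, 1.0]] -0.04392134920216354 [[1.0, -0.001, 0.002, 0.625], [0.0, 0.946, 0.325, 0.084], [-0.002, -0.325, 0.946, 0.373], [0.0, 0.0, 0.0, 1.0]]
{'t': 0.15, 'q': array([-1.19029629e-01,  5.31761492e-02,  1.61393322e+00,  1.65397178e-05,
        1.47602885e+00, -1.18970248e-01]), 'dq': array([-0.00043392,  0.00025526, -0.00407786,  0.00103331, -0.00115121,
        0.00161625]), 'effort': array([ 5.10442842e-04, -3.94241810e+01, -3.70721948e+01, -1.15854355e-04,
        4.61802789e-03,  5.00508997e-05]), 'tool_pos': array([6.24526202e-01, 4.31963996e-05, 2.30390582e-01]), 'tool_rot': array([-2.22064265e+00, -2.22050728e+00,  1.47984050e-03]), 'contact_force': array([ 0.59907168,  0.35163064, -0.30408671]), 'wrist_torque': array([ 0.02340941, -0.02797801,  0.00866025]), 'grip_force': 0.0, 'opening': 0.08534935516646078}
```

View pics/scene0.png

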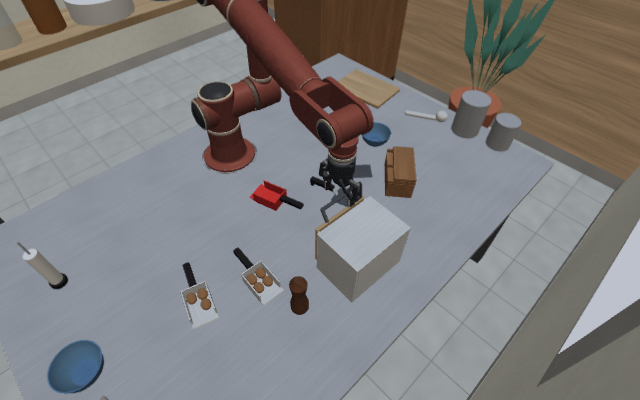

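View pics/side0.png

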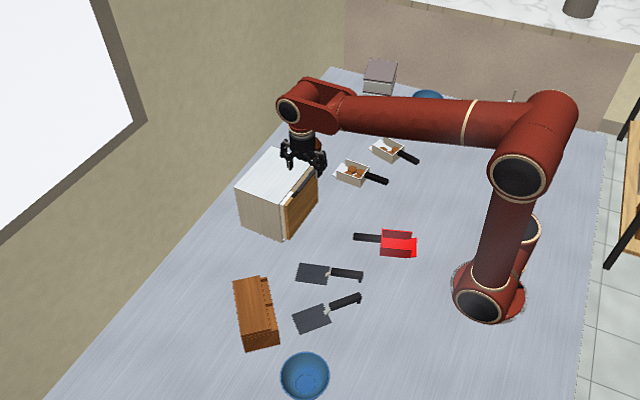

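The scene shows the bin (scene 345,235; side 283,195), the block (400,170; 255,310), two walnut-filled scoops (scene 195,295 and 258,275) and the red decoy. Two turners lie in front of the block (side 330,273 and 330,312). The grinder is near (300,295) and the bowl at (376,134).

```bash
python3 - <<'E'
from h import *
for c in('scene','side'):
    get_image(c)
    for q in('scoop1_grip','turner1_grip','bin_handle','nut1_center','grinder','bowl'):
        for d in cut_out(q,c):
            if d['confidence']<.3: continue
            m=d['region'].astype(np.uint8); ys,xs=np.nonzero(m)
            z={'s':.02,'t':.01,'b':.2,'n':.03,'g':.08}[q[0]]
            if q=='bowl': z=.03
            (cx,cy),(w,h),a=cv2.minAreaRect(np.c_[xs,ys].astype(np.float32))
            P=px2w([[cx,cy]],z,c)[0]
            # principal axis in world
            pw=px2w(np.c_[xs,ys],z,c)[:,:2]; mu=pw.mean(0); ev,V=np.linalg.eigh(np.cov((pw-mu).T)); ax=V[:,1]; s=(pw-mu)@ax
            print(c,q,round(d['confidence'],2),np.round(d['rect']).tolist(),'w',P[:2].round(3),'mean',mu.round(3),'yaw',np.degrees(np.arctan2(ax[1],ax[0])).round(0),'ext',(mu+ax*s.min()).round(3),(mu+ax*s.max()).round(3))
E
```

```text
scene scoop1_grip 0.97 [279.0, 195.0, 55.0, 33.0] w [ 0.35  -0.025] mean [ 0.33  -0.029] yaw -161.0 ext [0.443 0.01 ] [ 0.25  -0.057]
scene scoop1_grip 0.87 [260.0, 275.0, 50.0, 58.0] w [ 0.537 -0.281] mean [ 0.559 -0.283] yaw 174.0 ext [ 0.646 -0.291] [ 0.418 -0.269]
scene scoop1_grip 0.47 [359.0, 171.0, 19.0, 15.0] w [0.47  0.309] mean [0.469 0.308] yaw 92.0 ext [0.47  0.262] [0.467 0.355]
scene turner1_grip 0.62 [402.0, 173.0, 33.0, 53.0] w [0.572 0.427] mean [0.569 0.428] yaw 123.0 ext [0.646 0.307] [0.481 0.564]
scene turner1_grip 0.57 [331.0, 191.0, 36.0, 26.0] w [0.442 0.154] mean [0.44  0.153] yaw -177.0 ext [0.537 0.158] [0.346 0.148]
scene bin_handle 0.95 [342.0, 226.0, 47.0, 67.0] w [ 0.643 -0.059] mean [ 0.637 -0.032] yaw 103.0 ext [ 0.672 -0.186] [0.615 0.067]
scene nut1_center 0.66 [253.0, 278.0, 11.0, 8.0] w [ 0.552 -0.303] mean [ 0.553 -0.303] yaw 165.0 ext [ 0.572 -0.308] [ 0.535 -0.298]
scene grinder 0.9 [299.0, 296.0, 19.0, 35.0] w [ 0.715 -0.248] mean [ 0.716 -0.249] yaw 141.0 ext [ 0.758 -0.283] [ 0.67  -0.211]
scene bowl 0.7 [378.0, 136.0, 28.0, 27.0] w [0.374 0
[... 652 characters left out ...]
 mean [ 0.686 -0.069] yaw 100.0 ext [ 0.721 -0.258] [0.656 0.092]
side bin_handle 0.78 [299.0, 203.0, 38.0, 75.0] w [0.596 0.085] mean [0.597 0.085] yaw 100.0 ext [ 0.625 -0.076] [0.572 0.224]
side nut1_center 0.51 [255.0, 316.0, 49.0, 75.0] w [0.592 0.387] mean [0.592 0.386] yaw 131.0 ext [0.676 0.29 ] [0.518 0.472]
side nut1_center 0.36 [359.0, 171.0, 7.0, 9.0] w [ 0.544 -0.289] mean [ 0.543 -0.289] yaw 100.0 ext [ 0.546 -0.306] [ 0.54  -0.272]
side grinder 0.63 [302.0, 201.0, 39.0, 73.0] w [ 0.652 -0.011] mean [ 0.653 -0.012] yaw 100.0 ext [ 0.683 -0.19 ] [0.626 0.142]
side grinder 0.39 [256.0, 314.0, 50.0, 75.0] w [0.574 0.41 ] mean [0.572 0.409] yaw 131.0 ext [0.653 0.316] [0.5   0.492]
```

```bash
python3 - <<'E'
import cv2
a=cv2.imread('pics/side0.png')[210:400,200:400];cv2.imwrite('pics/c1.png',cv2.resize(a,None,fx=4,fy=3.0,interpolation=2))
E
```

```text
(no output)
```

View pics/wrist0.png

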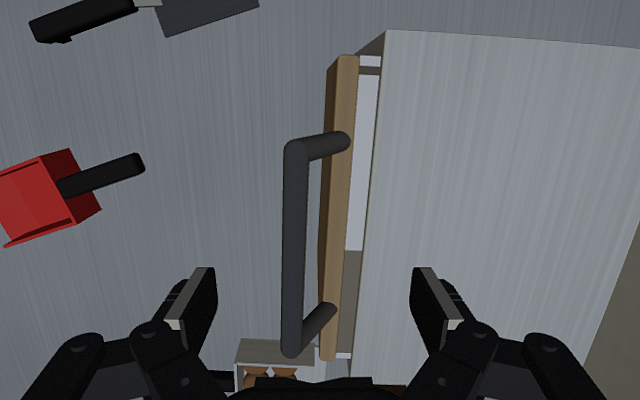

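```bash
python3 - <<'E'
from h import *
print(px2w([[296,146],[291,353]],.22,'wrist').round(4))
print('roof',px2w([[388,30],[636,50]],.19,'wrist').round(3), 'front top',px2w([[341,56],[328,358]],.185,'wrist').round(3))
print('turner hand',px2w([[40,25],[135,3]],.037,'wrist').round(3),'roof scene',px2w([[318,244],[351,274],[408,235],[372,202]],.19,'scene').round(3))
E
```

```text
[[ 0.6178  0.0571  0.22  ]
 [ 0.613  -0.0606  0.22  ]]
roof [[0.662 0.109 0.19 ]
 [0.792 0.103 0.19 ]] front top [[ 0.64   0.097  0.185]
 [ 0.636 -0.098  0.185]]
turner hand [[0.374 0.138 0.037]
 [0.467 0.154 0.037]] roof scene [[ 0.679 -0.138  0.19 ]
 [ 0.808 -0.141  0.19 ]
 [ 0.836  0.072  0.19 ]
 [ 0.682  0.091  0.19 ]]
```

View pics/c1.png

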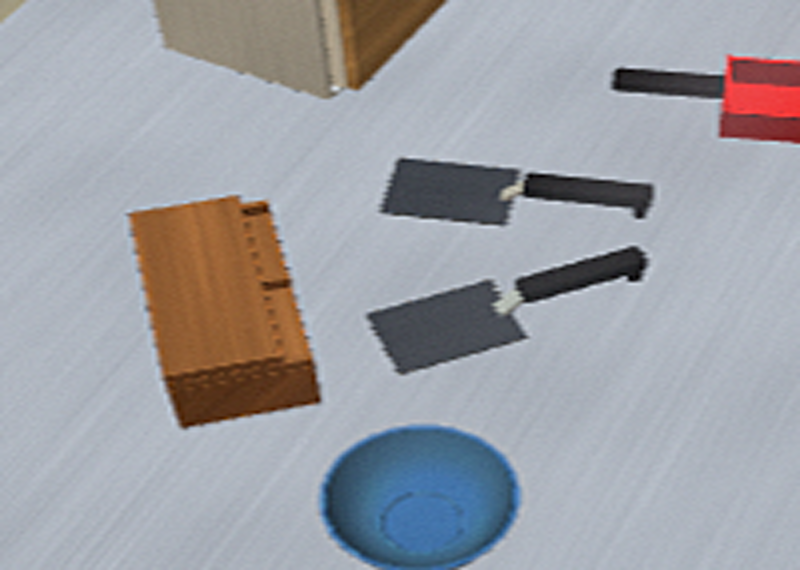

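The bar runs from wrist (296,146) to (291,353), so its centre is about (0.6155, -0.002, 0.22) and the hinge is at x≈0.645. In the crop, the block's two slots face the turners and the robot. Next I pinch the bar.

```bash
python3 -m crank '[{"offset":[-0.002,-0.0095,0],"twist":[0,0,2]},{"offset":[-0.002,-0.0095,0.0],"twist":[0,0,2]},{"offset":[-0.002,-0.0095,0.01],"twist":[0,0,2]},{"offset":[-0.002,-0.0095,0.02],"twist":[0,0,2]},{"offset":[-0.002,-0.0095,0.028],"twist":[0,0,2]},{"offset":[-0.002,-0.0095,0.028],"twist":[0,0,2]}]' 0.6 && python3 -m crank '[{"offset":[0,0,0],"twist":[0,0,0]},{"offset":[0,0,0],"twist":[0,0,0]},{"offset":[0,0,0],"twist":[0,0,0]},{"offset":[0,0,0],"twist":[0,0,0]},{"offset":[0,0,0],"twist":[0,0,0]},{"offset":[0,0,0],"twist":[0,0,0]}]' 0 40; python3 -c "
import numpy as np
for t in np.linspace(.075,.765,10): print(round(t,3), np.round([-.03*np.cos(t)-.205*np.sin(t)+.03, .205*np.cos(t)-.03*np.sin(t)-.205],3))"
```

```text
t: 1.6
tool_pos: [0.6148, -0.0019, 0.2017]
tool_rot: [-2.258, -2.181, 0.003]
contact_force: [-0.1, 0.8, -0.2]
opening: 0.0515
grip_force: 0.0
t: 2.35
tool_pos: [0.6142, -0.002, 0.204]
tool_rot: [-2.258, -2.18, 0.004]
contact_force: [-6.3, 0.3, 4.2]
opening: 0.0103
grip_force: 39.0
0.075 [-0.015 -0.003]
0.152 [-0.031 -0.007]
0.228 [-0.046 -0.012]
0.305 [-0.06  -0.018]
0.382 [-0.074 -0.026]
0.458 [-0.088 -0.034]
0.535 [-0.1   -0.044]
0.612 [-0.112 -0.054]
0.688 [-0.123 -0.066]
0.765 [-0.134 -0.078]
```

```bash
python3 -m crank '[{"offset":[0,-0.008,0.001],"twist":[0,0,0]},{"offset":[0,-0.015,0.003],"twist":[0,0,0]},{"offset":[0,-0.023,0.005],"twist":[0,0,0]},{"offset":[0,-0.031,0.007],"twist":[0,0,0]},{"offset":[0,-0.038,0.009],"twist":[0,0,0]},{"offset":[0,-0.046,0.012],"twist":[0,0,0]},{"offset":[0,-0.053,0.015],"twist":[0,0,0]},{"offset":[0,-0.060,0.018],"twist":[0,0,0]},{"offset":[0,-0.067,0.022],"twist":[0,0,0]},{"offset":[0,-0.074,0.026],"twist":[0,0,0]},{"offset":[0,-0.081,0.030],"twist":[0,0,0]},{"offset":[0,-0.088,0.034],"twist":[0,0,0]},{"offset":[0,-0.094,0.039],"twist":[0,0,0]},{"offset":[0,-0.100,0.044],"twist":[0,0,0]},{"offset":[0,-0.106,0.049],"twist":[0,0,0]},{"offset":[0,-0.112,0.054],"twist":[0,0,0]},{"offset":[0,-0.118,0.060],"twist":[0,0,0]},{"offset":[0,-0.123,0.066],"twist":[0,0,0]},{"offset":[0,-0.129,0.072],"twist":[0,0,0]},{"offset":[0,-0.135,0.078],"twist":[0,0,0]}]' && python3 -m crank '[{"offset":[0,-0.001,0.001],"twist":[0,0,0]},{"offset":[0,-0.001,0.001],"twist":[0,0,0]},{"offset":[0,-0.001,0.001],"twist":[0,0,0]}]'
```

```text
t: 4.85
tool_pos: [0.4826, 0.0032, 0.1261]
tool_rot: [2.257, 2.179, 0.009]
contact_force: [13.9, 5.9, 13.0]
opening: 0.0104
grip_force: 43.9
t: 5.22
tool_pos: [0.4826, 0.0032, 0.1261]
tool_rot: [2.256, 2.178, 0.012]
contact_force: [10.6, 6.1, 5.1]
opening: 0.0107
grip_force: 42.8
```

```bash
python3 -m crank '[{"offset":[0,0,0],"twist":[0,0,0]},{"offset":[0,0,0],"twist":[0,0,0]},{"offset":[0,0,0],"twist":[0,0,0]},{"offset":[0,0,-0.03],"twist":[0,0,0]},{"offset":[0,0,-0.07],"twist":[0,0,0]},{"offset":[0,0,-0.12],"twist":[0,0,0]},{"offset":[0,0,-0.17],"twist":[0,0,0]},{"offset":[-0.05,0,-0.22],"twist":[0,0,-2]},{"offset":[-0.10,0,-0.25],"twist":[0,0,-2]},{"offset":[-0.15,0,-0.25],"twist":[0,0,-2]},{"offset":[-0.20,0.03,-0.25],"twist":[0,0,-2]},{"offset":[-0.25,0.06,-0.25],"twist":[0,0,-2]},{"offset":[-0.25,0.06,-0.25],"twist":[0,0,-2]},{"offset":[-0.25,0.06,-0.25],"twist":[0,0,-2]}]' 0.4 && python3 - <<'E'
from h import *
t=T();print(t[:3].round(3).tolist())
save('wrist','w1');np.save('w1.npy',t)
E
```

```text
t: 6.98
tool_pos: [0.5304, -0.2491, 0.3735]
tool_rot: [-2.22, -2.22, 0.001]
contact_force: [-0.1, 0.1, 0.9]
opening: 0.0344
grip_force: 0.0
[[0.0, 1.0, -0.002, 0.53], [1.0, -0.0, 0.001, -0.249], [0.001, -0.002, -1.0, 0.373]]
```

View pics/w1.png

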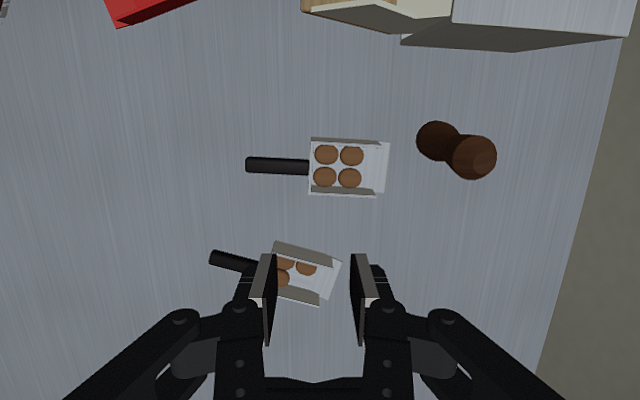

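Four nuts sit in the near scoop, whose handle runs (246,165)-(309,167) and whose nose is at x≈387. At least three are in the second, with its handle from (210,257). The grinder's foot is near (437,140).

```bash
python3 - <<'E'
from h import *
t=np.load('w1.npy')
def f(uv,z):return px2w(uv,z,'wrist',t).round(4)[:,:2].tolist()
print('A handle',f([[246,165],[309,167]],.045),'noseA',f([[388,143],[384,193]],.014))
print('B handle',f([[210,257],[270,272]],.045),'noseB',f([[341,263],[320,304]],.03))
print('grinder foot',f([[437,135]],.01),f([[475,158]],.165))
print('red',f([[110,10]],.04))
E
```

```text
A handle [[0.4355, -0.2746], [0.5243, -0.2775]] noseA [[0.6402, -0.2485], [0.6394, -0.3258]]
B handle [[0.3699, -0.4204], [0.4623, -0.4465]] noseB [[0.5749, -0.4387], [0.5417, -0.517]]
grinder foot [[0.713, -0.237]] [[0.7005, -0.2387]]
red [[0.2722, -0.0734]]
```

```bash
python3 -m crank '[{"offset":[0,0,0.01],"twist":[0,0,10]},{"offset":[0,0,0.03],"twist":[0,0,20]},{"offset":[-0.01,-0.01,0.05],"twist":[0,0,30]},{"offset":[-0.02,-0.02,0.07],"twist":[0,0,40]},{"offset":[-0.03,-0.03,0.09],"twist":[0,0,50]},{"offset":[-0.03,-0.03,0.11],"twist":[0,0,60]},{"offset":[-0.03,-0.03,0.13],"twist":[0,0,70]},{"offset":[-0.03,-0.03,0.15],"twist":[0,0,80]},{"offset":[-0.03,-0.03,0.17],"twist":[0,0,90]},{"offset":[-0.03,-0.03,0.17],"twist":[0,0,93]},{"offset":[-0.03,-0.03,0.17],"twist":[0,0,93]}]' 0.6 && python3 -m crank '[{"offset":[0,0,0],"twist":[0,10,0]},{"offset":[0,0,0],"twist":[0,20,0]},{"offset":[0,0,0],"twist":[0,20,0]},{"offset":[0,0,0],"twist":[0,20,0]}]'  && python3 - <<'E'
from h import *
t=T();print(t[:3].round(3).tolist(),get_obs()['q'].round(2))
save('wrist','w2');np.save('w2.npy',t)
E
```

```text
t: 8.4
tool_pos: [0.5007, -0.2781, 0.205]
tool_rot: [3.14, -0.079, 0.001]
contact_force: [0.1, -0.2, 0.7]
opening: 0.0514
grip_force: 0.0
t: 8.9
tool_pos: [0.5014, -0.2794, 0.2059]
tool_rot: [3.082, -0.079, 0.544]
contact_force: [-0.2, -0.1, 0.7]
opening: 0.051
grip_force: 0.0
[[0.938, -0.052, 0.342, 0.501], [-0.048, -0.999, -0.019, -0.279], [0.342, 0.002, -0.94, 0.206]] [-0.75 -0.25  1.97  0.24  1.16  0.81]
```

View pics/w2.png

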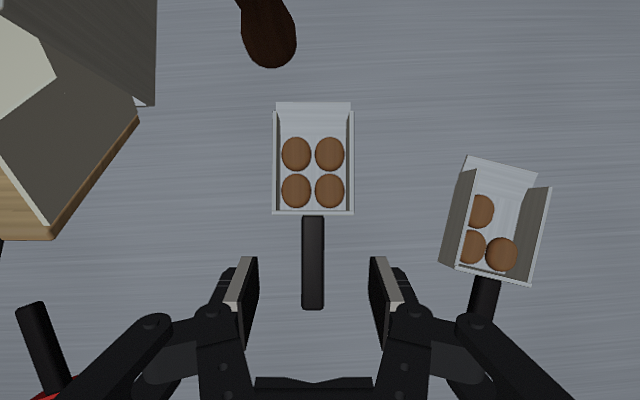

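Scoop A's handle runs from (312,310) to (313,217) and holds four nuts. Scoop B holds exactly three.

```bash
python3 - <<'E'
from h import *
t=np.load('w2.npy')
def f(uv,z):return px2w(uv,z,'wrist',t).round(4)[:,:2].tolist()
print('A handle',f([[312,308],[313,217]],.045),'noseA',f([[276,103],[350,103]],.014))
print('B ',f([[484,285]],.045),'noseB',f([[468,155],[537,174]],.014))
g=np.array([0.4965,-.2785,.038]); z=t[:3,2]
print((g+.019*z).round(4), (t[:3,:3].T@(g+.019*z-t[:3,3])).round(4))
E
```

```text
A handle [[0.4358, -0.2748], [0.5216, -0.2802]] noseA [[0.6414, -0.2476], [0.6375, -0.3249]]
B  [[0.4482, -0.44]] noseB [[0.577, -0.4459], [0.5536, -0.5195]]
[ 0.503  -0.2789  0.0201] [-0.0621 -0.0009  0.1751]
```

```bash
python3 -m crank '[{"offset":[-0.010,0,0.030],"twist":[0,0,0]},{"offset":[-0.021,-0.001,0.060],"twist":[0,0,0]},{"offset":[-0.032,-0.001,0.090],"twist":[0,0,0]},{"offset":[-0.042,-0.001,0.120],"twist":[0,0,0]},{"offset":[-0.050,-0.001,0.140],"twist":[0,0,0]},{"offset":[-0.056,-0.001,0.160],"twist":[0,0,0]},{"offset":[-0.062,-0.001,0.173],"twist":[0,0,0]},{"offset":[-0.062,-0.001,0.175],"twist":[0,0,0]},{"offset":[-0.062,-0.001,0.175],"twist":[0,0,0]}]' && python3 -m crank '[{"offset":[0,0,0],"twist":[0,0,0]},{"offset":[0,0,0],"twist":[0,0,0]},{"offset":[0,0,0],"twist":[0,0,0]},{"offset":[0,0,0],"twist":[0,0,0]},{"offset":[0,0,0],"twist":[0,0,0]},{"offset":[0,0,0],"twist":[0,0,0]},{"offset":[0.003,0,-0.009],"twist":[0,0,0]},{"offset":[0.007,0,-0.019],"twist":[0,0,0]},{"offset":[0.010,0,-0.028],"twist":[0,0,0]},{"offset":[0.014,0,-0.040],"twist":[0,0,0]},{"offset":[0.014,0,-0.040],"twist":[0,0,0]}]' 0 90; python3 - <<'E'
from h import *
t=T();print(t[:3].round(3).tolist(),get_obs()['q'].round(2))
E
```

```text
t: 10.07
tool_pos: [0.5032, -0.2787, 0.0194]
tool_rot: [3.083, -0.08, 0.545]
contact_force: [0.8, -0.4, 0.0]
opening: 0.0511
grip_force: 0.0
t: 11.45
tool_pos: [0.5028, -0.2791, 0.063]
tool_rot: [3.081, -0.08, 0.547]
contact_force: [0.1, -0.0, -2.4]
opening: 0.0208
grip_force: 88.1
[[0.938, -0.052, 0.344, 0.503], [-0.049, -0.999, -0.02, -0.279], [0.344, 0.002, -0.939, 0.063]] [-0.74 -0.08  2.07  0.28  0.89  0.73]
```

```bash
python3 -m crank '[{"offset":[0.004,0,-0.011],"twist":[0,0,0]},{"offset":[0.012,0,-0.034],"twist":[0,0,0]},{"offset":[0.021,0,-0.057],"twist":[0,0,0]},{"offset":[0.029,0,-0.080],"twist":[0,0,0]},{"offset":[0.038,0,-0.103],"twist":[0,0,0]},{"offset":[0.046,0,-0.126],"twist":[0,0,0]},{"offset":[0.054,0,-0.149],"twist":[0,0,0]},{"offset":[0.063,0,-0.172],"twist":[0,0,0]},{"offset":[0.071,0,-0.195],"twist":[0,0,0]},{"offset":[0.079,0,-0.216],"twist":[0,0,0]},{"offset":[0.083,0,-0.227],"twist":[0,0,0]},{"offset":[0.083,0,-0.227],"twist":[0,0,0]}]' && python3 -m crank '[{"offset":[-0.002,-0.008,-0.001],"twist":[0,0,0]},{"offset":[-0.005,-0.024,-0.002],"twist":[0,0,0]},{"offset":[-0.009,-0.040,-0.004],"twist":[0,0,0]},{"offset":[-0.014,-0.060,-0.005],"twist":[0,0,0]},{"offset":[-0.018,-0.080,-0.007],"twist":[0,0,0]},{"offset":[-0.023,-0.100,-0.009],"twist":[0,0,0]},{"offset":[-0.028,-0.120,-0.011],"twist":[0,0,0]},{"offset":[-0.033,-0.140,-0.012],"twist":[0,0,0]},{"offset":[-0.038,-0.160,-0.014],"twist":[0,0,0]},{"offset":[-0.043,-0.180,-0.016],"twist":[0,0,0]},{"offset":[-0.048,-0.200,-0.018],"twist":[0,0,0]},{"offset":[-0.053,-0.220,-0.020],"twist":[0,0,0]},{"offset":[-0.058,-0.240,-0.022],"twist":[0,0,0]},{"offset":[-0.061,-0.256,-0.023],"twist":[0,0,0]},{"offset":[-0.063,-0.266,-0.024],"twist":[0,0,0]},{"offset":[-0.0645,-0.273,-0.024],"twist":[0,0,0]},{"offset":[-0.0645,-0.273,-0.024],"twist":[0,0,0]}]'; python3 - <<'E'
from h import *
t=T();print(t[:3].round(3).tolist(),get_obs()['q'].round(2)); np.save('w3.npy',t); save('side','s3'); a=save('wrist','w3')
b=np.hstack([cv2.imread('pics/w3.png'),cv2.imread('pics/s3.png')[0:400,150:550]]);cv2.imwrite('pics/c3.png',cv2.resize(b,(800,308)))
# pour rows: pitch about nose
n0=np.array([-.143,.023])
base=np.array([-.143,.023]); g0=base+[0,.135]; 
def tcp(th,h):
    c,s=np.cos(th),np.sin(th); g=np.array([n0[0]*c+n0[1]*s,-n0[0]*s+n0[1]*c+h]); a=np.radians(20)-th
    return g+.019*np.array([np.sin(a),-np.cos(a)])
p0=tcp(0,.135)
for d in (8,16,24,32,40,48,56,60):
    p=tcp(np.radians(d),.135-.135*d/60) - p0
    print(d,(t[:3,:3].T@[p[0]*.9986,-p[0]*.045,p[1]]).round(3))
E
```

```text
t: 12.95
tool_pos: [0.5024, -0.2785, 0.3037]
tool_rot: [3.083, -0.081, 0.545]
contact_force: [-0.5, -0.6, -4.2]
opening: 0.0207
grip_force: 88.2
t: 15.08
tool_pos: [0.4477, -0.0017, 0.3032]
tool_rot: [3.084, -0.08, 0.544]
contact_force: [-0.5, 0.3, -3.1]
opening: 0.0208
grip_force: 88.2
[[0.938, -0.052, 0.342, 0.448], [-0.049, -0.999, -0.018, -0.002], [0.342, 0.0, -0.94, 0.303]] [-0.2  -0.69  2.11  0.05  1.38  1.42]
8 [ 0.002 -0.    -0.   ]
16 [ 0.007 -0.     0.001]
24 [ 0.013 -0.     0.004]
32 [ 0.022 -0.     0.008]
40 [ 0.032 -0.     0.015]
48 [ 0.043 -0.     0.025]
56 [ 0.055 -0.     0.036]
60 [ 0.062 -0.     0.043]
```

View pics/c3.png

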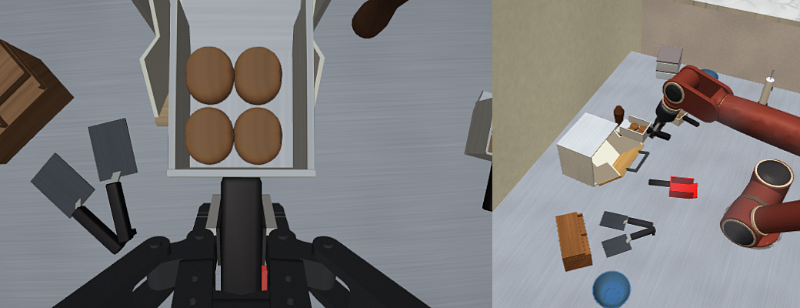

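The scoop with its four nuts is centred over the open bin (bin sides at about x 150 and 322 in the montage). One turner has since shifted, and now both handles meet near (120,235). Pouring now.

```bash
python3 -m crank '[{"offset":[0.002,0,0],"twist":[0,-8,0]},{"offset":[0.007,0,0.001],"twist":[0,-16,0]},{"offset":[0.013,0,0.004],"twist":[0,-24,0]},{"offset":[0.017,0,0.006],"twist":[0,-28,0]},{"offset":[0.022,0,0.008],"twist":[0,-32,0]},{"offset":[0.027,0,0.011],"twist":[0,-36,0]},{"offset":[0.032,0,0.015],"twist":[0,-40,0]},{"offset":[0.037,0,0.020],"twist":[0,-44,0]},{"offset":[0.043,0,0.025],"twist":[0,-48,0]},{"offset":[0.049,0,0.030],"twist":[0,-52,0]},{"offset":[0.055,0,0.036],"twist":[0,-56,0]},{"offset":[0.062,0,0.043],"twist":[0,-60,0]},{"offset":[0.062,0,0.043],"twist":[0,-60,0]},{"offset":[0.062,0,0.043],"twist":[0,-60,0]},{"offset":[0.062,0,0.043],"twist":[0,-60,0]},{"offset":[0.062,0,0.043],"twist":[0,-60,0]},{"offset":[0.062,0,0.043],"twist":[0,-60,0]}]'; python3 - <<'E'
from h import *
t=T();print(t[:3].round(3).tolist(),get_obs()['q'].round(2)); np.save('w4.npy',t); save('side','s4'); a=save('wrist','w4')
b=np.hstack([cv2.imread('pics/w4.png'),cv2.resize(cv2.imread('pics/s4.png')[100:300,200:400],(400,400))]);cv2.imwrite('pics/c4.png',cv2.resize(b,(800,308)))
E
```

```text
t: 17.3
tool_pos: [0.5206, -0.0058, 0.2845]
tool_rot: [-2.935, 0.077, 1.066]
contact_force: [0.2, 0.9, -1.4]
opening: 0.0205
grip_force: 88.5
[[0.766, -0.052, -0.641, 0.521], [-0.04, -0.999, 0.034, -0.006], [-0.642, 0.0, -0.767, 0.284]] [-0.13  0.23  1.44 -0.06  2.17  1.48]
```

View pics/c4.png

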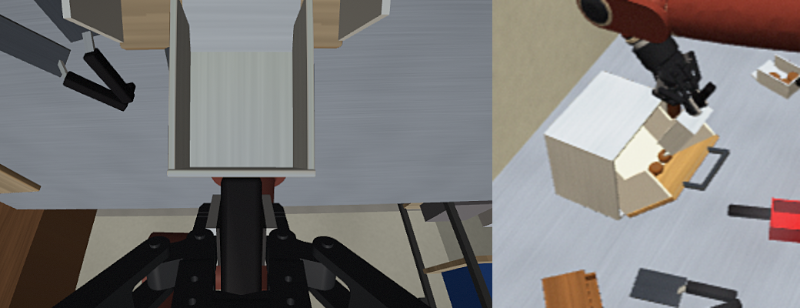

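The tray is empty and the nuts are in the bin (montage 660,160). Now I put scoop A back.

```bash
python3 -m crank '[{"offset":[-0.016,0,-0.019],"twist":[0,0,0]},{"offset":[-0.032,0,-0.038],"twist":[0,0,0]},{"offset":[-0.048,0,-0.058],"twist":[0,0,0]},{"offset":[-0.064,0,-0.077],"twist":[0,0,0]},{"offset":[-0.064,0.030,-0.077],"twist":[0,7.5,0]},{"offset":[-0.064,0.065,-0.077],"twist":[0,15,0]},{"offset":[-0.064,0.100,-0.077],"twist":[0,22.5,0]},{"offset":[-0.064,0.135,-0.077],"twist":[0,30,0]},{"offset":[-0.064,0.170,-0.077],"twist":[0,37.5,0]},{"offset":[-0.062,0.205,-0.077],"twist":[0,45,0]},{"offset":[-0.060,0.240,-0.077],"twist":[0,52.5,0]},{"offset":[-0.060,0.265,-0.080],"twist":[0,60,0]},{"offset":[-0.040,0.274,-0.055],"twist":[0,60,0]},{"offset":[-0.016,0.274,-0.026],"twist":[0,60,0]},{"offset":[0.015,0.274,0.011],"twist":[0,60,0]},{"offset":[0.045,0.274,0.050],"twist":[0,60,0]},{"offset":[0.0515,0.274,0.066],"twist":[0,60,0]},{"offset":[0.0515,0.274,0.066],"twist":[0,60,0]}]'; python3 - <<'E'
from h import *
t=T();print(t[:3].round(4).tolist(),get_obs()['q'].round(2)); print((t[:3,:3].T@(np.array([.5032,-.2787,.0205])-t[:3,3])).round(4))
E
```

```text
t: 19.65
tool_pos: [0.5027, -0.2789, 0.1996]
tool_rot: [3.086, -0.081, 0.541]
contact_force: [0.2, 1.2, -1.3]
opening: 0.0206
grip_force: 88.4
[[0.939, -0.0525, 0.34, 0.5027], [-0.0498, -0.9986, -0.0165, -0.2789], [0.3404, -0.0014, -0.9403, 0.1996]] [-0.74 -0.24  1.97  0.24  1.15  0.81]
[-0.0605  0.      0.1686]
```

Lower, release and lift in one call, then turn towards scoop B.

```bash
python3 -m crank '[{"offset":[-0.012,0,0.034],"twist":[0,0,0]},{"offset":[-0.024,0,0.068],"twist":[0,0,0]},{"offset":[-0.036,0,0.102],"twist":[0,0,0]},{"offset":[-0.048,0,0.135],"twist":[0,0,0]},{"offset":[-0.056,0,0.156],"twist":[0,0,0]},{"offset":[-0.0605,0,0.168],"twist":[0,0,0]},{"offset":[-0.0605,0,0.169],"twist":[0,0,0]},{"offset":[-0.0605,0,0.169],"twist":[0,0,0]}]' && python3 -m crank '[{"offset":[0,0,0],"twist":[0,0,0]},{"offset":[0,0,0],"twist":[0,0,0]},{"offset":[0,0,0],"twist":[0,0,0]},{"offset":[0,0,0],"twist":[0,0,0]},{"offset":[0.007,0,-0.019],"twist":[0,0,0]},{"offset":[0.02,0,-0.055],"twist":[0,0,0]},{"offset":[0.034,0,-0.094],"twist":[0,0,0]},{"offset":[0.051,0,-0.141],"twist":[0,0,0]},{"offset":[0.068,0,-0.188],"twist":[0,0,0]},{"offset":[0.040,0.04,-0.195],"twist":[0,0,0]},{"offset":[0.000,0.08,-0.205],"twist":[0,0,0]},{"offset":[0.000,0.12,-0.205],"twist":[0,0,0]},{"offset":[0.000,0.15,-0.205],"twist":[0,0,0]},{"offset":[0.000,0.15,-0.205],"twist":[0,0,0]}]' 0.6; python3 - <<'E'
from h import *
t=T();print(t[:3].round(3).tolist(),get_obs()['q'].round(2));np.save('w5.npy',t)
save('wrist','w5')
E
```

```text
t: 20.65
tool_pos: [0.5056, -0.2804, 0.0229]
tool_rot: [3.081, -0.08, 0.547]
contact_force: [0.1, 0.6, -1.0]
opening: 0.0207
grip_force: 88.6
t: 22.4
tool_pos: [0.4259, -0.4271, 0.2133]
tool_rot: [3.084, -0.085, 0.543]
contact_force: [-0.7, 0.8, -0.6]
opening: 0.0512
grip_force: 0.0
[[0.938, -0.055, 0.341, 0.426], [-0.052, -0.999, -0.018, -0.427], [0.342, -0.0, -0.94, 0.213]] [-1.05 -0.14  1.86  0.31  1.24  0.51]
```

View pics/w5.png

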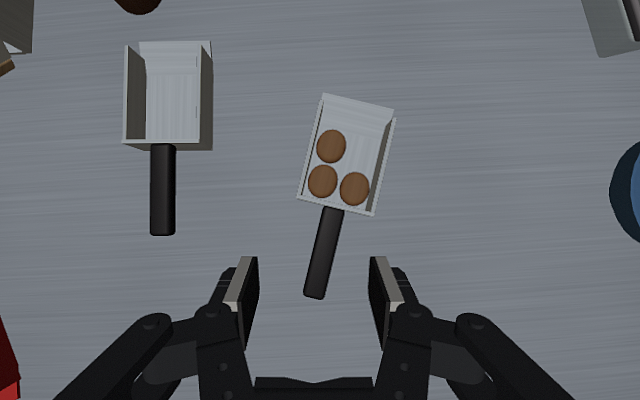

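Scoop A stands upright at (165,140) and is empty. Scoop B's handle runs (314,297)-(334,208), with its nose edge from (323,94) to (394,110).

```bash
python3 - <<'E'
from h import *
t=np.load('w5.npy')
h=px2w([[314,297],[334,208]],.045,'wrist',t)[:,:2]; n=px2w([[323,95],[394,111]],.014,'wrist',t)[:,:2]
nm=n.mean(0); print(h.round(4),n.round(4))
d=nm-h[0]; L=np.linalg.norm(d); d/=L; yaw=np.degrees(np.arctan2(d[1],d[0])); print('L',L,'yaw',yaw)
g=(h[0]+d*.065 + nm-d*.143)/2 - d*.002; print('grip',g.round(4))
cur=np.degrees(np.arctan2(t[1,0],t[0,0])); dy=yaw-cur; print('dyaw',dy)
Rz=R.from_euler('z',dy,degrees=True).as_matrix(); Rn=Rz@t[:3,:3]
p=np.r_[g,.038]+.019*Rn[:3,2]
up=p+[0,0,.12]
print('twist',np.degrees(R.from_matrix(t[:3,:3].T@Rn).as_rotvec()).round(1),'above',(t[:3,:3].T@(up-t[:3,3])).round(4)); print('down in new',(Rn.T@[0,0,-.12]).round(4),p.round(4))
E
```

```text
[[ 0.3686 -0.4244]
 [ 0.4534 -0.4484]] [[ 0.5741 -0.4453]
 [ 0.5529 -0.5201]]
L 0.20344482310232193 yaw -16.641692246300728
grip [ 0.4268 -0.4418]
dyaw -13.498390256544202
twist [-4.6  0.  12.7] above [-0.0175  0.0161  0.0715]
down in new [-0.041   0.      0.1128] [ 0.433  -0.4436  0.0201]
```

```bash
python3 -m crank '[{"offset":[-0.009,0.008,0.03],"twist":[-2.3,0,6.3]},{"offset":[-0.0175,0.016,0.06],"twist":[-4.6,0,12.7]},{"offset":[-0.0175,0.016,0.0715],"twist":[-4.6,0,12.7]},{"offset":[-0.0175,0.016,0.0715],"twist":[-4.6,0,12.7]}]' && python3 -m crank '[{"offset":[-0.010,0,0.028],"twist":[0,0,0]},{"offset":[-0.020,0,0.056],"twist":[0,0,0]},{"offset":[-0.030,0,0.083],"twist":[0,0,0]},{"offset":[-0.037,0,0.102],"twist":[0,0,0]},{"offset":[-0.041,0,0.113],"twist":[0,0,0]},{"offset":[-0.041,0,0.113],"twist":[0,0,0]},{"offset":[-0.041,0,0.113],"twist":[0,0,0]}]' && python3 -m crank '[{"offset":[0,0,0],"twist":[0,0,0]},{"offset":[0,0,0],"twist":[0,0,0]},{"offset":[0,0,0],"twist":[0,0,0]},{"offset":[0,0,0],"twist":[0,0,0]},{"offset":[0,0,0],"twist":[0,0,0]},{"offset":[0,0,0],"twist":[0,0,0]},{"offset":[0.004,0,-0.011],"twist":[0,0,0]},{"offset":[0.012,0,-0.034],"twist":[0,0,0]},{"offset":[0.021,0,-0.057],"twist":[0,0,0]},{"offset":[0.029,0,-0.080],"twist":[0,0,0]},{"offset":[0.038,0,-0.103],"twist":[0,0,0]},{"offset":[0.046,0,-0.126],"twist":[0,0,0]},{"offset":[0.054,0,-0.149],"twist":[0,0,0]},{"offset":[0.063,0,-0.172],"twist":[0,0,0]},{"offset":[0.071,0,-0.195],"twist":[0,0,0]},{"offset":[0.079,0,-0.216],"twist":[0,0,0]},{"offset":[0.087,0,-0.239],"twist":[0,0,0]},{"offset":[0.095,0,-0.262],"twist":[0,0,0]},{"offset":[0.095,0,-0.262],"twist":[0,0,0]}]' 0 90; python3 - <<'E'
from h import *
t=T();print(t[:3].round(3).tolist(),get_obs()['q'].round(2))
Rn=R.from_euler('z',13.5,degrees=True).as_matrix()@t[:3,:3]
print('tgt',(t[:3,:3].T@(np.array([.448,-.002,.303])-t[:3,3])).round(4),'twist',np.degrees(R.from_matrix(t[:3,:3].T@Rn).as_rotvec()).round(1))
E
```

```text
t: 22.95
tool_pos: [0.434, -0.4408, 0.1398]
tool_rot: [3.017, -0.434, 0.531]
contact_force: [-0.4, -0.3, 0.2]
opening: 0.051
grip_force: 0.0
t: 23.82
tool_pos: [0.4344, -0.4428, 0.0215]
tool_rot: [3.013, -0.437, 0.534]
contact_force: [0.8, 0.4, 0.4]
opening: 0.0514
grip_force: 0.0
t: 26.2
tool_pos: [0.4337, -0.4424, 0.3013]
tool_rot: [3.011, -0.436, 0.535]
contact_force: [0.7, -0.5, -2.1]
opening: 0.0204
grip_force: 88.2
[[0.9, -0.284, 0.33, 0.434], [-0.266, -0.959, -0.1, -0.442], [0.345, 0.002, -0.939, 0.301]] [-1.02 -0.18  1.75  0.24  1.31  0.81]
tgt [-0.1037 -0.4263 -0.0409] twist [  4.7   0.  -12.7]
```

```bash
python3 -m crank '[{"offset":[-0.002,-0.009,-0.001],"twist":[0.1,0,-0.3]},{"offset":[-0.006,-0.026,-0.002],"twist":[0.3,0,-0.8]},{"offset":[-0.011,-0.047,-0.004],"twist":[0.5,0,-1.4]},{"offset":[-0.018,-0.072,-0.007],"twist":[0.8,0,-2.2]},{"offset":[-0.024,-0.098,-0.009],"twist":[1.1,0,-2.9]},{"offset":[-0.030,-0.124,-0.012],"twist":[1.4,0,-3.7]},{"offset":[-0.036,-0.149,-0.014],"twist":[1.6,0,-4.4]},{"offset":[-0.043,-0.175,-0.017],"twist":[1.9,0,-5.2]},{"offset":[-0.049,-0.200,-0.019],"twist":[2.2,0,-6.0]},{"offset":[-0.055,-0.226,-0.022],"twist":[2.5,0,-6.7]},{"offset":[-0.061,-0.252,-0.024],"twist":[2.8,0,-7.5]},{"offset":[-0.067,-0.277,-0.027],"twist":[3.1,0,-8.3]},{"offset":[-0.074,-0.303,-0.029],"twist":[3.3,0,-9.0]},{"offset":[-0.080,-0.328,-0.031],"twist":[3.6,0,-9.8]},{"offset":[-0.086,-0.354,-0.034],"twist":[3.9,0,-10.5]},{"offset":[-0.092,-0.379,-0.036],"twist":[4.2,0,-11.3]},{"offset":[-0.097,-0.400,-0.038],"twist":[4.4,0,-11.9]},{"offset":[-0.102,-0.418,-0.040],"twist":[4.6,0,-12.4]},{"offset":[-0.104,-0.426,-0.041],"twist":[4.7,0,-12.7]},{"offset":[-0.104,-0.426,-0.041],"twist":[4.7,0,-12.7]}]'; python3 -m crank '[{"offset":[0,0,0],"twist":[0,0,0]}]';python3 - <<'E'
from h import *
t=T();print(t[:3].round(3).tolist(),get_obs()['q'].round(2)); save('wrist','w6')
cv2.imwrite('pics/c6.png',cv2.resize(cv2.imread('pics/w6.png'),(480,300)))
E
```

```text
t: 28.7
tool_pos: [0.4469, -0.0011, 0.3012]
tool_rot: [3.086, -0.078, 0.543]
contact_force: [-0.1, 0.7, -2.6]
opening: 0.0204
grip_force: 88.3
t: 28.82
tool_pos: [0.4472, -0.002, 0.3016]
tool_rot: [3.085, -0.081, 0.544]
contact_force: [-1.4, 0.1, -1.6]
opening: 0.0207
grip_force: 88.4
[[0.938, -0.052, 0.341, 0.447], [-0.05, -0.999, -0.016, -0.002], [0.342, -0.001, -0.94, 0.302]] [-0.21 -0.7   2.11  0.05  1.38  1.42]
```

View pics/c6.png

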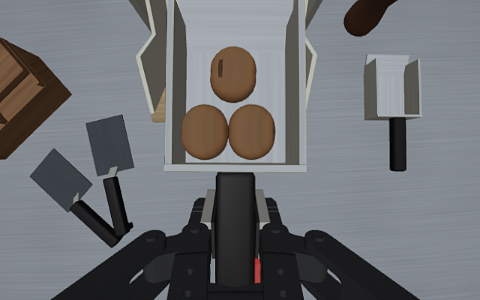

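All three nuts are still in scoop B, and it is centred over the bin. Pour as before, then go back.

```bash
python3 -m crank '[{"offset":[0.002,0,0],"twist":[0,-8,0]},{"offset":[0.007,0,0.001],"twist":[0,-16,0]},{"offset":[0.013,0,0.004],"twist":[0,-24,0]},{"offset":[0.017,0,0.006],"twist":[0,-28,0]},{"offset":[0.022,0,0.008],"twist":[0,-32,0]},{"offset":[0.027,0,0.011],"twist":[0,-36,0]},{"offset":[0.032,0,0.015],"twist":[0,-40,0]},{"offset":[0.037,0,0.020],"twist":[0,-44,0]},{"offset":[0.043,0,0.025],"twist":[0,-48,0]},{"offset":[0.049,0,0.030],"twist":[0,-52,0]},{"offset":[0.055,0,0.036],"twist":[0,-56,0]},{"offset":[0.062,0,0.043],"twist":[0,-60,0]},{"offset":[0.062,0,0.043],"twist":[0,-60,0]},{"offset":[0.062,0,0.043],"twist":[0,-60,0]},{"offset":[0.062,0,0.043],"twist":[0,-60,0]},{"offset":[0.062,0,0.043],"twist":[0,-60,0]},{"offset":[0.062,0,0.043],"twist":[0,-60,0]}]' && python3 -m crank '[{"offset":[-0.016,0,-0.019],"twist":[0,0,0]},{"offset":[-0.032,0,-0.038],"twist":[0,0,0]},{"offset":[-0.048,0,-0.058],"twist":[0,0,0]},{"offset":[-0.064,0,-0.077],"twist":[0,0,0]},{"offset":[-0.064,0.030,-0.077],"twist":[0,7.5,0]},{"offset":[-0.064,0.075,-0.077],"twist":[0,15,0]},{"offset":[-0.064,0.120,-0.077],"twist":[0,22.5,0]},{"offset":[-0.064,0.165,-0.077],"twist":[0,30,0]},{"offset":[-0.070,0.210,-0.077],"twist":[0,37.5,0]},{"offset":[-0.080,0.255,-0.077],"twist":[0,45,0]},{"offset":[-0.090,0.300,-0.077],"twist":[0,52.5,0]},{"offset":[-0.100,0.345,-0.080],"twist":[0,60,0]},{"offset":[-0.110,0.39,-0.080],"twist":[0,60,0]},{"offset":[-0.110,0.42,-0.080],"twist":[0,60,0]},{"offset":[-0.110,0.43,-0.080],"twist":[0,60,0]},{"offset":[-0.110,0.43,-0.080],"twist":[0,60,0]}]'; python3 - <<'E'
from h import *
t=T();print(t[:3].round(4).tolist(),get_obs()['q'].round(2))
yaw=np.degrees(np.arctan2(t[1,0],t[0,0]));print(yaw)
Rn=R.from_euler('z',-16.6-yaw,degrees=True).as_matrix()@t[:3,:3]
p=np.array([.4344,-.4428,.0215]);up=p+[0,0,.1]
print((t[:3,:3].T@(up-t[:3,3])).round(4),np.degrees(R.from_matrix(t[:3,:3].T@Rn).as_rotvec()).round(1),(Rn.T@[0,0,-.1]).round(4))
save('side','s7');save('scene','sc7')
b=np.hstack([cv2.resize(cv2.imread('pics/s7.png')[100:360,200:400],(308,400)),cv2.resize(cv2.imread('pics/sc7.png')[130:330,200:440],(480,400))]);cv2.imwrite('pics/c7.png',b)
E
```

```text
t: 31.0
tool_pos: [0.5201, -0.0054, 0.2832]
tool_rot: [-2.934, 0.075, 1.066]
contact_force: [-0.2, 0.0, -0.9]
opening: 0.0207
grip_force: 88.5
t: 33.0
tool_pos: [0.465, -0.4331, 0.4135]
tool_rot: [3.087, -0.081, 0.543]
contact_force: [0.2, 0.3, -1.7]
opening: 0.0206
grip_force: 88.5
[[0.9387, -0.0516, 0.3409, 0.465], [-0.0496, -0.9987, -0.0148, -0.4331], [0.3412, -0.003, -0.94, 0.4135]] [-0.99 -0.13  1.52  0.28  1.54  0.65]
-3.0224250315145427
[-0.1279  0.0122  0.2642] [-4.6  0.  12.8] [-0.0341  0.0003  0.094 ]
```

View pics/c7.png

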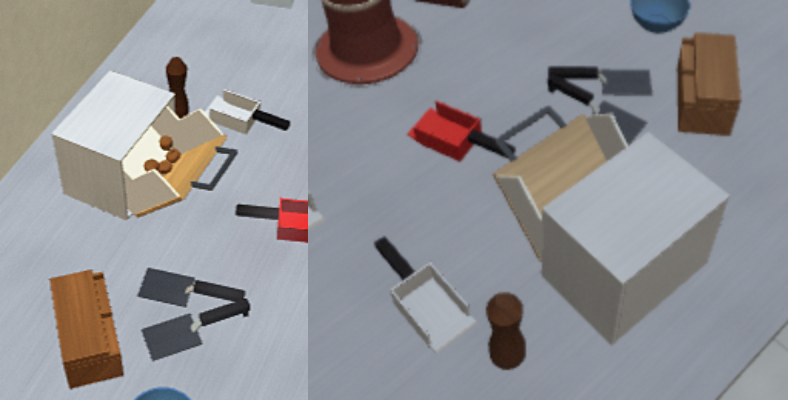

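Nuts sit in the bin at (160,160) and none lie on the counter. Placing scoop B.

```bash
python3 -m crank '[{"offset":[-0.018,0.002,0.038],"twist":[-0.7,0,1.8]},{"offset":[-0.037,0.004,0.075],"twist":[-1.3,0,3.6]},{"offset":[-0.055,0.005,0.113],"twist":[-2,0,5.5]},{"offset":[-0.073,0.007,0.151],"twist":[-2.6,0,7.3]},{"offset":[-0.091,0.009,0.189],"twist":[-3.3,0,9.1]},{"offset":[-0.110,0.010,0.226],"twist":[-4,0,11]},{"offset":[-0.128,0.012,0.264],"twist":[-4.6,0,12.8]},{"offset":[-0.128,0.012,0.264],"twist":[-4.6,0,12.8]}]' && python3 -m crank '[{"offset":[-0.010,0,0.028],"twist":[0,0,0]},{"offset":[-0.020,0,0.056],"twist":[0,0,0]},{"offset":[-0.030,0,0.082],"twist":[0,0,0]},{"offset":[-0.034,0,0.094],"twist":[0,0,0]},{"offset":[-0.034,0,0.094],"twist":[0,0,0]}]' && python3 -m crank '[{"offset":[0,0,0],"twist":[0,0,0]},{"offset":[0,0,0],"twist":[0,0,0]},{"offset":[0,0,0],"twist":[0,0,0]},{"offset":[0,0,0],"twist":[0,0,0]},{"offset":[0.010,0,-0.028],"twist":[0,0,0]},{"offset":[0.027,0,-0.075],"twist":[0,0,0]},{"offset":[0.044,0,-0.120],"twist":[0,0,0]},{"offset":[0.061,0,-0.169],"twist":[0,0,0]},{"offset":[0.078,0,-0.215],"twist":[0,0,0]},{"offset":[0.095,0,-0.262],"twist":[0,0,0]},{"offset":[0.095,0,-0.262],"twist":[0,0,0]}]' 0.6; python3 - <<'E'
from h import *
t=T();print(t[:3].round(4).tolist(),get_obs()['q'].round(2))
Rn=R.from_rotvec([0,0,np.radians(-1.5)]).as_matrix()@np.array([[0,1,0],[1,0,0],[0,0,-1.]])
print(np.degrees(R.from_matrix(t[:3,:3].T@Rn).as_rotvec()).round(1),(t[:3,:3].T@[0,0,1]).round(3),(t[:3,:3].T@(np.array([.45,0.0,.28])-t[:3,3])).round(3))
E
```

```text
t: 34.1
tool_pos: [0.4334, -0.4394, 0.1176]
tool_rot: [3.025, -0.44, 0.525]
contact_force: [0.9, 0.2, -1.5]
opening: 0.0203
grip_force: 88.4
t: 34.72
tool_pos: [0.4356, -0.4434, 0.0232]
tool_rot: [3.016, -0.439, 0.533]
contact_force: [-0.0, -0.0, -1.1]
opening: 0.0204
grip_force: 88.5
t: 36.1
tool_pos: [0.4357, -0.4457, 0.3081]
tool_rot: [3.006, -0.437, 0.542]
contact_force: [-0.1, 0.0, 0.5]
opening: 0.0513
grip_force: 0.0
[[0.8984, -0.2852, 0.3339, 0.4357], [-0.2657, -0.9585, -0.1038, -0.4457], [0.3496, 0.0046, -0.9369, 0.3081]] [-1.02 -0.18  1.74  0.24  1.32  0.81]
[  18.9  -14.1 -103.8] [ 0.35   0.005 -0.937] [-0.115 -0.431 -0.015]
```

```bash
python3 - <<'E'
from h import *
t=T()
Rn=R.from_euler('z',-2.3,degrees=True).as_matrix()@np.diag([1,-1,-1.])
print(np.degrees(R.from_matrix(t[:3,:3].T@Rn).as_rotvec()).round(1))
for y in (-.3,-.2,-.1,0):print((t[:3,:3].T@(np.array([.45,y,.28])-t[:3,3])).round(3))
E
```

```text
[  2.8 -20.3 -14.1]
[-0.036 -0.144  0.016]
[-0.062 -0.24   0.006]
[-0.089 -0.336 -0.005]
[-0.115 -0.431 -0.015]
```

```bash
python3 -m crank '[{"offset":[-0.012,-0.048,0.005],"twist":[0.3,-2.3,-1.6]},{"offset":[-0.024,-0.096,0.010],"twist":[0.6,-4.5,-3.1]},{"offset":[-0.036,-0.144,0.012],"twist":[0.9,-6.8,-4.7]},{"offset":[-0.050,-0.192,0.011],"twist":[1.2,-9,-6.3]},{"offset":[-0.062,-0.24,0.006],"twist":[1.6,-11.3,-7.8]},{"offset":[-0.075,-0.288,0.001],"twist":[1.9,-13.5,-9.4]},{"offset":[-0.089,-0.336,-0.005],"twist":[2.2,-15.8,-11]},{"offset":[-0.102,-0.384,-0.010],"twist":[2.5,-18,-12.5]},{"offset":[-0.115,-0.431,-0.015],"twist":[2.8,-20.3,-14.1]},{"offset":[-0.115,-0.431,-0.015],"twist":[2.8,-20.3,-14.1]},{"offset":[-0.115,-0.431,-0.015],"twist":[2.8,-20.3,-14.1]}]' 0 40; python3 - <<'E'
from h import *
t=T();print(t[:3].round(4).tolist(),get_obs()['q'].round(2)); save('wrist','w8')
E
```

```text
t: 37.48
tool_pos: [0.4485, 0.0015, 0.2757]
tool_rot: [-3.132, 0.062, 0.011]
contact_force: [0.7, -1.0, -0.0]
opening: 0.0
grip_force: 0.0
[[0.9992, -0.0395, -0.0071, 0.4485], [-0.0394, -0.9992, 0.0088, 0.0015], [-0.0074, -0.0085, -0.9999, 0.2757]] [-0.17 -0.41  1.94  0.01  1.61  1.44]
```

View pics/w8.png

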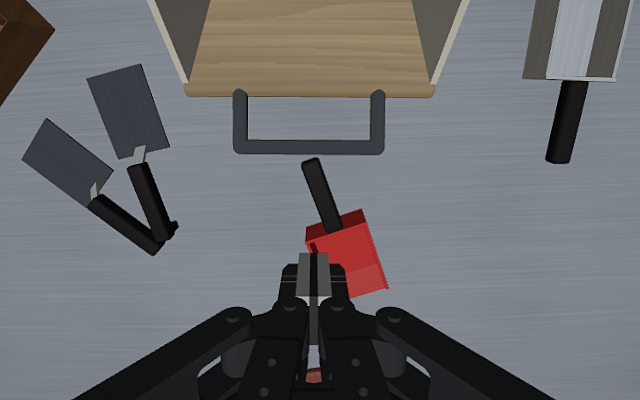

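The bin is still open with its bar at (309,147), and the closed fingers are in front of it. Both turners' handles cross near (165,235). Push the bin shut along the arc.

```bash
python3 -m crank '[{"offset":[0,0,0.04],"twist":[0,0,0]},{"offset":[0,0,0.08],"twist":[0,0,0]},{"offset":[0,0,0.12],"twist":[0,0,0]},{"offset":[0,0,0.15],"twist":[0,0,0]},{"offset":[0,0,0.15],"twist":[0,0,0]}]' && python3 -m crank '[{"offset":[0.007,0,0],"twist":[0,0,0]},{"offset":[0.013,0,0],"twist":[0,0,0]},{"offset":[0.019,0,-0.006],"twist":[0,0,0]},{"offset":[0.025,0,-0.012],"twist":[0,0,0]},{"offset":[0.036,0,-0.024],"twist":[0,0,0]},{"offset":[0.048,0,-0.034],"twist":[0,0,0]},{"offset":[0.060,0,-0.044],"twist":[0,0,0]},{"offset":[0.074,0,-0.052],"twist":[0,0,0]},{"offset":[0.088,0,-0.060],"twist":[0,0,0]},{"offset":[0.102,0,-0.066],"twist":[0,0,0]},{"offset":[0.117,0,-0.071],"twist":[0,0,0]},{"offset":[0.126,0,-0.073],"twist":[0,0,0]},{"offset":[0.133,0,-0.075],"twist":[0,0,0]},{"offset":[0.140,0,-0.077],"twist":[0,0,0]},{"offset":[0.145,0,-0.078],"twist":[0,0,0]},{"offset":[0.148,0,-0.078],"twist":[0,0,0]},{"offset":[0.148,0,-0.078],"twist":[0,0,0]}]' && python3 -m crank '[{"offset":[0.003,0,0],"twist":[0,0,0]},{"offset":[0.003,0,0],"twist":[0,0,0]},{"offset":[0.003,0,0],"twist":[0,0,0]}]'
```

```text
t: 38.15
tool_pos: [0.4456, 0.0022, 0.1238]
tool_rot: [-3.131, 0.066, 0.019]
contact_force: [0.2, -0.2, -1.1]
opening: -0.0005
grip_force: 0.0
t: 40.28
tool_pos: [0.5963, -0.0035, 0.2038]
tool_rot: [-3.132, 0.062, 0.009]
contact_force: [0.4, -0.1, -0.8]
opening: 0.0001
grip_force: 0.0
t: 40.65
tool_pos: [0.5972, -0.0035, 0.2037]
tool_rot: [-3.132, 0.062, 0.019]
contact_force: [-7.5, -0.7, 4.0]
opening: 0.0
grip_force: 4.2
```

```bash
python3 -m crank '[{"offset":[0.003,0,0],"twist":[0,0,0]},{"offset":[0.003,0,0],"twist":[0,0,0]}]' && python3 -m crank '[{"offset":[0.003,0,0],"twist":[0,0,0]},{"offset":[0.003,0,0],"twist":[0,0,0]},{"offset":[0.003,0,0],"twist":[0,0,0]}]'; python3 - <<'E'
from h import *
print(get_obs()['contact_force'])
save('scene','sc9'); save('side','s9')
b=np.hstack([cv2.resize(cv2.imread('pics/s9.png')[130:270,220:360],(390,390)),cv2.resize(cv2.imread('pics/sc9.png')[150:300,280:430],(390,390))]);cv2.imwrite('pics/c9.png',b)
E
```

```text
t: 40.9
tool_pos: [0.5973, -0.0035, 0.2037]
tool_rot: [-3.132, 0.062, 0.032]
contact_force: [-21.0, -0.4, 9.5]
opening: 0.0002
grip_force: 10.2
t: 41.28
tool_pos: [0.5974, -0.0035, 0.2037]
tool_rot: [-3.132, 0.061, 0.045]
contact_force: [-32.2, 0.3, 15.4]
opening: -0.0001
grip_force: 16.1
[-32.16146486   0.2857199   15.44219515]
```

View pics/c9.png

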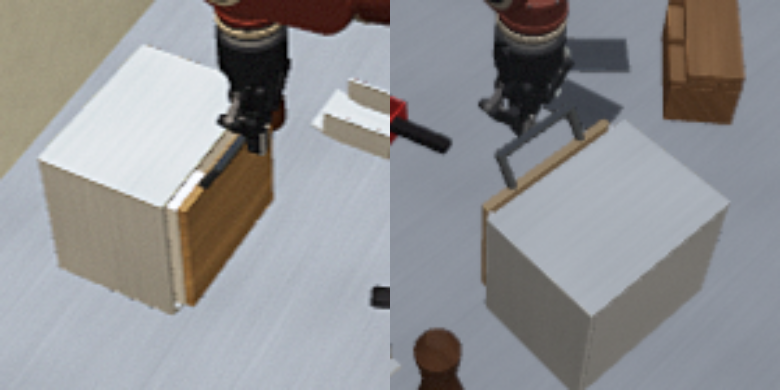

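The bin is fully shut: the front is flush in both views and the push met a hard stop. Retreat and look over the turners and the block.

```bash
python3 -m crank '[{"offset":[-0.02,0,0],"twist":[0,0,0]},{"offset":[-0.05,0,0],"twist":[0,0,0]},{"offset":[-0.08,0,-0.04],"twist":[0,0,0]},{"offset":[-0.11,0,-0.08],"twist":[0,0,0]},{"offset":[-0.13,-0.04,-0.12],"twist":[0,0,0]},{"offset":[-0.13,-0.08,-0.16],"twist":[0,0,0]},{"offset":[-0.13,-0.12,-0.20],"twist":[0,0,0]},{"offset":[-0.13,-0.16,-0.22],"twist":[0,0,0]},{"offset":[-0.13,-0.20,-0.22],"twist":[0,0,0]},{"offset":[-0.13,-0.23,-0.22],"twist":[0,0,0]},{"offset":[-0.13,-0.23,-0.22],"twist":[0,0,0]},{"offset":[-0.13,-0.23,-0.22],"twist":[0,0,0]}]' 0.6; python3 - <<'E'
from h import *
t=T();print(t[:3].round(4).tolist(),get_obs()['q'].round(2));np.save('w10.npy',t);a=save('wrist','w10')
cv2.imwrite('pics/w10b.png',cv2.resize(cv2.imread('pics/w10.png')[:,60:500],(660,600),interpolation=2))
E
```

```text
t: 42.88
tool_pos: [0.4857, 0.2286, 0.4265]
tool_rot: [-3.133, 0.062, 0.009]
contact_force: [-0.1, 0.6, -0.0]
opening: 0.0512
grip_force: 0.0
[[0.9992, -0.0398, -0.0057, 0.4857], [-0.0398, -0.9992, 0.0085, 0.2286], [-0.0061, -0.0083, -0.9999, 0.4265]] [ 0.3  -0.2   1.53  0.01  1.81  1.91]
```

View pics/w10b.png

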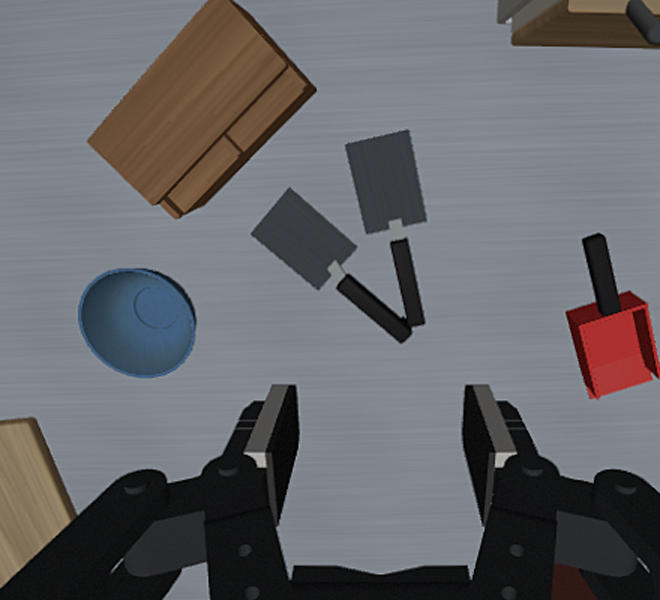

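View of both turners: right one, blade (345,145)-(427,221), handle (399,240)-(417,325); left one, blade (290,188)-(319,290), handle (342,281)-(405,337). Their handle ends almost touch. The roof front edge of the block runs (162,203)-(288,67), with its ledges towards the turners.

```bash
python3 - <<'E'
from h import *
t=np.load('w10.npy')
def f(p,z): p=np.array(p,float)*2/3; p[:,0]+=60; return px2w(p,z,'wrist',t)[:,:2]
def show(n,a): print(n,a.round(4).tolist())
for n,b,hd in (('R',[[345,145],[408,130],[427,221],[367,235]],[[399,240],[417,325]]),('L',[[251,233],[290,188],[357,247],[319,290]],[[342,281],[405,337]])):
    B=f(b,.004);H=f(hd,.037);show(n+' blade',B);show('handle',H)
    tip=B[:2].mean(0);rear=B[2:].mean(0);d=tip-H[1];L=np.linalg.norm(d);d/=L
    print('L',L,'bladelen',np.linalg.norm(tip-rear),'w',np.linalg.norm(B[0]-B[1]),'yaw',np.degrees(np.arctan2(d[1],d[0])),'bladeyaw',np.degrees(np.arctan2(*(tip-rear)[::-1])),'grip from tip',(tip-.135*d).round(4),'from rear',(H[1]+.073*d).round(4))
Rf=f([[162,203],[288,67]],.1);show('roof front',Rf);show('roofback',f([[88,141],[210,0]],.1))
show('front .1',f([[180,217],[316,90]],.1));show('front .07',f([[180,217],[316,90],[241,152]],.07)); show('div .1',f([[228,133],[243,152]],.1))
d=Rf[1]-Rf[0];print(np.linalg.norm(d),'block yaw',np.degrees(np.arctan2(d[1],d[0]))+90)
bc=f([[80,322],[195,322],[140,268],[140,377]],.06);show('bowl rim',bc)
E
```

```text
R blade [[0.5481, 0.2668], [0.5606, 0.1999], [0.4636, 0.181], [0.4504, 0.2481]]
handle [[0.4508, 0.2133], [0.3534, 0.1958]]
L 0.2044169148369695 bladelen 0.0991639733447419 w 0.06813109229986034 yaw 10.585137522083558 bladeyaw 10.91661713541247 grip from tip [0.4216 0.2086] from rear [0.4252 0.2092]
L blade [[0.4577, 0.378], [0.5055, 0.3294], [0.4371, 0.26], [0.3878, 0.3069]]
handle [[0.4078, 0.2763], [0.3393, 0.2095]]
L 0.20259013048726496 bladelen 0.0986264772546702 w 0.06817382851415772 yaw 45.37542508076748 bladeyaw 45.42913286314085 grip from tip [0.3868 0.2576] from rear [0.3906 0.2615]
roof front [[0.5083, 0.431], [0.6176, 0.3039]]
roofback [[0.5663, 0.4889], [0.6718, 0.3634]]
front .1 [[0.4947, 0.4163], [0.5983, 0.2816]]
front .07 [[0.4898, 0.4286], [0.6, 0.2853], [0.5487, 0.3604]]
div .1 [[0.5666, 0.3617], [0.5499, 0.3504]]
0.16760676606764904 block yaw 40.67658864452279
bowl rim [[0.3791, 0.563], [0.3748, 0.4354], [0.437, 0.484], [0.3106, 0.5092]]
```

```bash
cat > fit.py <<'E'
from h import *
from scipy.optimize import minimize
def mask(im,seed):
    hsv=cv2.cvtColor(im,cv2.COLOR_BGR2HSV); m=((hsv[...,1]>90)&(hsv[...,0]<25)).astype(np.uint8)
    m=cv2.morphologyEx(m,cv2.MORPH_CLOSE,np.ones((3,3))); n,l=cv2.connectedComponents(m); return (l==l[seed[1],seed[0]]).astype(np.uint8)
# block frame: x into slot from mouth, y left; mouth at x=0
P=np.array([[x,s*.089,z] for s in(-1,1) for x,z in((0,0),(0,.07),(.02,.07),(.02,.1),(.1,.1),(.1,0))])
def sil(q,cam_,t,shape):
    c,s=np.cos(q[2]),np.sin(q[2]); W=np.c_[q[0]+c*P[:,0]-s*P[:,1],q[1]+s*P[:,0]+c*P[:,1],P[:,2]]
    uv=w2px(W,cam_,t); m=np.zeros(shape,np.uint8)
    for side in(uv[:6],uv[6:]): cv2.fillPoly(m,[np.round(side*16).astype(np.int32)],1,shift=4)
    for i in range(6):
        j=(i+1)%6; cv2.fillConvexPoly(m,np.round(np.array([uv[i],uv[j],uv[6+j],uv[6+i]])*16).astype(np.int32),1,shift=4)
    return m
def fit(ims):
    def cost(q): 
        tot=0
        for m,cam_,t in ims: s=sil(q,cam_,t,m.shape); tot+=1-(s&m).sum()/(s|m).sum()
        return tot
    best=None
    for y0 in(37,41,45):
        r=minimize(cost,[.545,.357,np.radians(y0)],method='Nelder-Mead',options=dict(initial_simplex=np.array([.545,.357,np.radians(y0)])+np.array([[0,0,0],[.01,0,0],[0,.01,0],[0,0,.07]]),xatol=1e-4,fatol=1e-5))
        if best is None or r.fun<best.fun: best=r
    return best
if __name__=='__main__':
    w=cv2.imread('pics/w10.png');s=cv2.imread('pics/s7.png');sc=cv2.imread('pics/sc7.png')
    I=[(mask(w,(187,80)),'wrist',np.load('w10.npy')),(mask(s,(252,305)),'side',None),(mask(sc,(415,172)),'scene',None)]
    for k in ([0],[1],[2],[0,1],[0,1,2]):
        r=fit([I[i] for i in k]); print(k,r.x[:2].round(4),np.degrees(r.x[2]).round(2),round(r.fun,3),[int(I[i][0].sum()) for i in k])
E
python3 fit.py
```

```text
[0] [0.5459 0.3606] 39.43 0.037 [11865]
[1] [0.5464 0.3579] 40.34 0.065 [2576]
[2] [1.3866 0.1434] 105.77 0.975 [202133]
[0, 1] [0.5483 0.3583] 40.87 0.111 [11865, 2576]
[0, 1, 2] [0.5483 0.3583] 40.87 1.11 [11865, 2576, 202133]
```

```bash
python3 -m crank '[{"offset":[-0.015,-0.005,0.03],"twist":[0,0,-8]},{"offset":[-0.03,-0.010,0.06],"twist":[0,0,-16]},{"offset":[-0.045,-0.015,0.10],"twist":[0,0,-24]},{"offset":[-0.065,-0.022,0.14],"twist":[0,0,-32]},{"offset":[-0.085,-0.028,0.18],"twist":[0,0,-40]},{"offset":[-0.094,-0.031,0.21],"twist":[0,0,-47.7]},{"offset":[-0.094,-0.031,0.21],"twist":[0,0,-47.7]},{"offset":[-0.094,-0.031,0.21],"twist":[0,0,-47.7]}]' 0.45 && cat > t.py <<'E'
from fit import *
import sys
nm=sys.argv[1]
t=T();print(t[:3].round(4).tolist(),get_obs()['q'].round(2));np.save(nm+'.npy',t);save('wrist',nm)
im=cv2.imread(f'pics/{nm}.png'); hsv=cv2.cvtColor(im,cv2.COLOR_BGR2HSV)
for d in cut_out('turner1_grip','wrist'):
    if d['confidence']<.3: continue
    m=d['region']; u,v=np.round(d['rect'][:2]).astype(int)
    # blade: brightest part of region vs black handle
    b=(m&(hsv[...,2]>38)&(hsv[...,2]<110)).astype(np.uint8); b=cv2.morphologyEx(b,cv2.MORPH_OPEN,np.ones((9,9)))
    h=(m&(hsv[...,2]<=38)).astype(np.uint8); h=cv2.morphologyEx(h,cv2.MORPH_OPEN,np.ones((5,5)))
    ys,xs=np.nonzero(b); print('conf',round(d['confidence'],2),np.round(d['rect']),int(m.sum()),int(b.sum()),int(h.sum()))
    if len(xs)<200: continue
    pb=px2w(np.c_[xs,ys],.004,'wrist',t)[:,:2].astype(np.float32); r=cv2.minAreaRect(pb*1000); print(' blade rect mm',np.round(r[0],1),np.round(r[1],1),round(r[2],1))
    ys,xs=np.nonzero(h)
    if len(xs)>50:
        ph=px2w(np.c_[xs,ys],.034,'wrist',t)[:,:2]; r2=cv2.minAreaRect((ph*1000).astype(np.float32)); print(' handle mm',np.round(r2[0],1),np.round(r2[1],1),round(r2[2],1)); dd=np.array(r[0])-r2[0];print(' yaw',np.degrees(np.arctan2(dd[1],dd[0])).round(1))
E
python3 t.py w11; python3 - <<'E'
from fit import *
t=np.load('w11.npy'); im=cv2.imread('pics/w11.png'); u=w2px([[.60,.41,.1]],'wrist',t)[0].astype(int);print(u)
try:
    m=mask(im,u); r=fit([(m,'wrist',t)]);print(r.x[:2].round(4),np.degrees(r.x[2]).round(2),round(r.fun,3),m.sum())
except Exception as e: print(e)
E
```

```text
t: 43.92
tool_pos: [0.393, 0.2654, 0.2192]
tool_rot: [-2.89, -1.205, -0.001]
contact_force: [0.4, -0.2, -1.0]
opening: 0.0384
grip_force: 0.0
[[0.7039, 0.7103, -0.0032, 0.393], [0.7103, -0.7038, 0.0099, 0.2654], [0.0048, -0.0092, -0.9999, 0.2192]] [ 0.43 -0.32  1.97  0.01  1.49  1.21]
conf 0.64 [405. 151. 151. 193.] 9068 6471 1959
 blade rect mm [506.6 225.5] [100.   70.4] 10.5
 handle mm [400.2 208.9] [99.  25.8] 10.2
 yaw 8.9
[ 388 -191]
[0.4358 0.2796] 45.42 0.866 254116
```

```bash
cat > bl.py <<'E'
from fit import *
def blade(nm,c,z=.004,cam_='wrist'):
    t=np.load(nm+'.npy'); im=cv2.imread(f'pics/{nm}.png'); v=cv2.GaussianBlur(im,(3,3),0).max(2)
    u=np.round(w2px([[*c,z]],cam_,t)[0]).astype(int); b=((v>40)&(v<105)).astype(np.uint8); b=cv2.morphologyEx(b,cv2.MORPH_OPEN,np.ones((9,9)))
    l=cv2.connectedComponents(b)[1]; 
    b=l==l[u[1],u[0]]; ys,xs=np.nonzero(b); print('px',u,'v',v[u[1],u[0]],len(xs),xs.min(),xs.max(),ys.min(),ys.max())
    p=px2w(np.c_[xs,ys],z,cam_,t)[:,:2]; r=cv2.minAreaRect((p*1000).astype(np.float32)); print('rect mm',np.round(r[0],1),np.round(r[1],1),round(r[2],1)); return r
if __name__=='__main__':
    blade('w11',(.447,.318)); blade('w11',(.506,.225)); blade('w10',(.447,.318)); blade('w10',(.506,.225))
E
python3 bl.py
```

```text
px [316  93] v 67 7089 279 350 38 141
rect mm [447.2 320.4] [99.3 69.8] 45.4
px [421 119] v 67 6488 369 474 60 171
rect mm [506.5 225.5] [99.5 70.4] 10.6
px [263 160] v 66 2295 231 294 129 189
rect mm [447.7 319.2] [99.8 70.3] 45.6
px [317 123] v 66 2585 292 342 88 154
rect mm [506.9 224.6] [99.7 69.6] 10.4
```

```bash
python3 -m crank '[{"offset":[-0.004,0.001,0.04],"twist":[0,0,0]},{"offset":[-0.004,0.001,0.09],"twist":[0,0,0]},{"offset":[-0.004,0.002,0.13],"twist":[0,0,0]},{"offset":[-0.004,0.002,0.17],"twist":[0,0,0]},{"offset":[-0.004,0.002,0.19],"twist":[0,0,0]},{"offset":[-0.004,0.002,0.205],"twist":[0,0,0]},{"offset":[-0.004,0.002,0.210],"twist":[0,0,0]},{"offset":[-0.004,0.002,0.210],"twist":[0,0,0]}]' && python3 -m crank '[{"offset":[0,0,0],"twist":[0,0,0]},{"offset":[0,0,0],"twist":[0,0,0]},{"offset":[0,0,0],"twist":[0,0,0]},{"offset":[0,0,0],"twist":[0,0,0]},{"offset":[0,0,0],"twist":[0,0,0]},{"offset":[0,0,0],"twist":[0,0,0]},{"offset":[0,0,-0.02],"twist":[0,0,0]},{"offset":[0,0,-0.05],"twist":[0,0,0]},{"offset":[0,0,-0.08],"twist":[0,0,0]},{"offset":[0,0,-0.11],"twist":[0,0,0]},{"offset":[0,0,-0.13],"twist":[0,0,0]},{"offset":[0,0,-0.13],"twist":[0,0,0]},{"offset":[0,0,-0.13],"twist":[0,0,0]}]' 0 100; cat > look.py <<'E'
from bl import *
import sys
nm=sys.argv[1]; off=float(sys.argv[2])
t=T();print(t[:3].round(4).tolist());np.save(nm+'.npy',t);save('wrist',nm)
# held: blade centre expected 85-off ahead of grasp, 23 below (blade top)
g=t[:3,3]-.019*t[:3,2]; d=t[:3,0]*(.085-off); c=g+d+np.array([0,0,-.023]); print('exp',c.round(4))
blade(nm,c[:2],c[2])
im=cv2.imread(f'pics/{nm}.png'); u=w2px([[.60,.41,.1]],'wrist',t)[0].astype(int);print('block px',u)
if 0<=u[1]<400:
    m=mask(im,u); r=fit([(m,'wrist',t)]);print('block',r.x[:2].round(4),np.degrees(r.x[2]).round(2),round(r.fun,3),m.sum())
E
python3 look.py w12 .005
```

```text
t: 45.02
tool_pos: [0.3901, 0.2636, 0.0082]
tool_rot: [-2.888, -1.209, 0.001]
contact_force: [-0.5, 1.0, 1.1]
opening: 0.0384
grip_force: 0.0
t: 46.65
tool_pos: [0.3892, 0.2618, 0.136]
tool_rot: [-2.888, -1.209, 0.006]
contact_force: [-0.1, -0.3, -1.8]
opening: 0.0184
grip_force: 98.0
[[0.7018, 0.7124, -0.0076, 0.3892], [0.7124, -0.7017, 0.0081, 0.2618], [0.0004, -0.0111, -0.9999, 0.136]]
exp [0.4455 0.3186 0.1321]
px [313  95] v 81 44042 226 524 0 206
rect mm [459.8 294.9] [ 83.8 121.8] 45.3
block px [ 429 -345]
```

```bash
sed -i 's/(415,172)/(400,168)/' fit.py; python3 fit.py
```

```text
[0] [0.5465 0.3592] 39.91 0.038 [11865]
[1] [0.5464 0.3579] 40.34 0.065 [2576]
[2] [0.543  0.3599] 36.53 0.087 [1387]
[0, 1] [0.5476 0.3589] 40.34 0.112 [11865, 2576]
[0, 1, 2] [0.5465 0.3601] 39.27 0.216 [11865, 2576, 1387]
```

```bash
python3 -m crank '[{"offset":[0.010,-0.004,0],"twist":[0,0,1.8]},{"offset":[0.022,-0.009,0],"twist":[0,0,3.6]},{"offset":[0.034,-0.0135,0.01],"twist":[0,0,5.4]},{"offset":[0.034,-0.0135,0.03],"twist":[0,0,5.4]},{"offset":[0.034,-0.0135,0.05],"twist":[0,0,5.4]},{"offset":[0.034,-0.0135,0.05],"twist":[0,0,5.4]},{"offset":[0.034,-0.0135,0.05],"twist":[0,0,5.4]}]'; cat > ins.py <<'E'
from h import *
import sys
s,f,a=sys.argv[1],float(sys.argv[2]),float(sys.argv[3])  # slot, dist tip before mouth, grasp ahead of grip
b=np.array([.5465,.3592]);y=np.radians(40);X=np.array([np.cos(y),np.sin(y)]);Y=np.array([-X[1],X[0]])
m=b+Y*(.043 if s=='a' else -.043)
t=T();g=t[:3,3]-.019*t[:3,2]; e=g[:2]-m
yaw=np.degrees(np.arctan2(t[1,0],t[0,0]))
print('tip x in slot',(e@X+.135-a).round(4),'lat',(e@Y).round(4),'tcpz',t[2,3].round(4),'dyaw tool',(yaw-40).round(2),'tilt',t[:2,2].round(3))
G=m-X*(f+.135-a); w=np.r_[G-g[:2],.084-t[2,3]]; print('offset to pre',(t[:3,:3].T@w).round(4),'world',w.round(4),get_obs()['contact_force'].round(1))
E
python3 ins.py a .02 .005; python3 - <<'E'
from h import *
t=T();np.save('w13.npy',t);save('wrist','w13');save('side','s13')
E
```

```text
t: 47.58
tool_pos: [0.4039, 0.2962, 0.0876]
tool_rot: [-2.942, -1.072, 0.004]
contact_force: [1.0, -0.1, -1.8]
opening: 0.0185
grip_force: 97.9
tip x in slot -0.0197 lat 0.0002 tcpz 0.0876 dyaw tool 0.03 tilt [-0.006  0.009]
offset to pre [-0.0003  0.0002  0.0036] world [-0.0001 -0.0004 -0.0036] [ 1.  -0.1 -1.8]
```

```bash
python3 - <<'E'
from h import *
t=np.load('w13.npy');im=cv2.imread('pics/w13.png').astype(int)
g=t[:3,3]-.019*t[:3,2];X=np.r_[t[:2,0],0];Y=np.array([-X[1],X[0],0])
def P(a,b,dz=0): return g+X*(a-.005)+Y*b+np.array([0,0,-.023+dz])
print(w2px([P(.135,.035),P(.135,-.035),P(.035,-.035),P(.035,.035)],'wrist',t).round(0).tolist())
for a in(.06,.085,.11):
    bs=np.arange(-.05,.0501,.002); uv=w2px([P(a,b) for b in bs],'wrist',t).round().astype(int)
    print(a,[int(im[v,u].mean()) if 0<=v<400 and 0<=u<640 else -1 for u,v in uv])
aa=np.arange(.1,.17,.002);uv=w2px([P(a,.012) for a in aa],'wrist',t).round().astype(int)
print([(int(v),*im[v,u].tolist()) if 0<=v<400 else -1 for u,v in uv])
E
```

```text
[[220.0, -43.0], [408.0, -44.0], [390.0, 209.0], [237.0, 208.0]]
0.06 [161, 154, 157, 156, 154, 157, 161, 159, 67, 75, 76, 76, 77, 77, 75, 75, 78, 77, 76, 76, 76, 75, 76, 76, 77, 77, 73, 76, 76, 76, 75, 76, 78, 77, 77, 77, 78, 79, 75, 78, 77, 76, 95, 157, 160, 159, 158, 158, 161, 156, 157]
0.085 [156, 159, 152, 155, 157, 158, 156, 155, 73, 76, 75, 76, 77, 77, 76, 76, 78, 78, 78, 76, 76, 75, 75, 76, 76, 77, 73, 75, 77, 77, 75, 75, 77, 75, 74, 76, 77, 77, 73, 77, 76, 75, 112, 160, 158, 159, 160, 157, 158, 157, 157]
0.11 [153, 161, 159, 155, 154, 160, 157, 156, 67, 76, 74, 74, 76, 78, 75, 76, 77, 74, 76, 75, 74, 74, 75, 73, 74, 75, 73, 73, 77, 76, 74, 76, 77, 74, 72, 74, 77, 76, 72, 74, 74, 74, 88, 155, 157, 157, 159, 155, 157, 156, 155]
[(56, 81, 74, 69), (50, 82, 75, 71), (45, 82, 76, 71), (39, 82, 76, 71), (34, 81, 74, 70), (28, 82, 76, 71), (23, 82, 75, 70), (17, 83, 75, 70), (12, 83, 76, 71), (6, 82, 75, 71), (0, 81, 74, 69), -1, -1, -1, -1, -1, -1, -1, -1, -1, -1, -1, -1, -1, -1, -1, -1, -1, -1, -1, -1, -1, -1, -1, -1]
```

```bash
python3 -m crank '[{"offset":[0,0,0.0035],"twist":[0,0,0]},{"offset":[0.005,0,0.0035],"twist":[0,0,0]},{"offset":[0.012,0,0.0035],"twist":[0,0,0]},{"offset":[0.020,0,0.0035],"twist":[0,0,0]},{"offset":[0.028,0,0.0035],"twist":[0,0,0]},{"offset":[0.036,0,0.0035],"twist":[0,0,0]},{"offset":[0.044,0,0.0035],"twist":[0,0,0]},{"offset":[0.050,0,0.0035],"twist":[0,0,0]},{"offset":[0.050,0,0.0035],"twist":[0,0,0]}]'; python3 ins.py a .02 .005
```

```text
t: 48.8
tool_pos: [0.4426, 0.3287, 0.0843]
tool_rot: [-2.942, -1.072, 0.003]
contact_force: [0.0, 1.1, -1.9]
opening: 0.0184
grip_force: 98.0
tip x in slot 0.0308 lat 0.0002 tcpz 0.0843 dyaw tool 0.03 tilt [-0.006  0.009]
offset to pre [-0.0508  0.0002  0.0002] world [-0.0387 -0.0328 -0.0003] [ 0.   1.1 -1.9]
```

```bash
python3 -m crank '[{"offset":[0.008,0,0],"twist":[0,0,0]},{"offset":[0.018,0,0],"twist":[0,0,0]},{"offset":[0.028,0,0],"twist":[0,0,0]},{"offset":[0.038,0,0],"twist":[0,0,0]},{"offset":[0.048,0,0],"twist":[0,0,0]},{"offset":[0.054,0,0],"twist":[0,0,0]},{"offset":[0.054,0,0],"twist":[0,0,0]}]' && python3 -m crank '[{"offset":[0.002,0,0],"twist":[0,0,0]},{"offset":[0.004,0,0],"twist":[0,0,0]},{"offset":[0.006,0,0],"twist":[0,0,0]},{"offset":[0.006,0,0],"twist":[0,0,0]}]'; python3 ins.py a .02 .005
```

```text
t: 49.68
tool_pos: [0.4839, 0.3634, 0.0843]
tool_rot: [-2.942, -1.072, 0.004]
contact_force: [0.2, -0.6, -1.6]
opening: 0.0185
grip_force: 98.0
t: 50.18
tool_pos: [0.4883, 0.3671, 0.0844]
tool_rot: [-2.942, -1.072, 0.003]
contact_force: [-1.3, 0.6, -1.9]
opening: 0.0185
grip_force: 98.0
tip x in slot 0.0905 lat 0.0003 tcpz 0.0844 dyaw tool 0.03 tilt [-0.006  0.009]
offset to pre [-0.1105  0.0002  0.0002] world [-0.0845 -0.0712 -0.0004] [-1.3  0.6 -1.9]
```

```bash
python3 -m crank '[{"offset":[0.002,0,0.001],"twist":[0,0,0]},{"offset":[0.003,0,0.003],"twist":[0,0,0]},{"offset":[0.004,0,0.0045],"twist":[0,0,0]},{"offset":[0.004,0,0.0045],"twist":[0,0,0]}]'; python3 ins.py a .02 .005
```

```text
t: 50.68
tool_pos: [0.4903, 0.3689, 0.0794]
tool_rot: [-2.943, -1.073, 0.009]
contact_force: [-4.1, -4.0, 0.9]
opening: 0.0183
grip_force: 98.4
tip x in slot 0.0932 lat 0.0004 tcpz 0.0794 dyaw tool 0.05 tilt [-0.008  0.007]
offset to pre [-0.1132  0.0002 -0.0044] world [-0.0865 -0.073   0.0046] [-4.1 -4.   0.9]
```

```bash
python3 -m crank '[{"offset":[0,0,0],"twist":[0,0,0]},{"offset":[0,0,0],"twist":[0,0,0]},{"offset":[0,0,0],"twist":[0,0,0]},{"offset":[0,0,0],"twist":[0,0,0]},{"offset":[0,0,-0.02],"twist":[0,0,0]},{"offset":[0,0,-0.06],"twist":[0,0,0]},{"offset":[0,0,-0.10],"twist":[0,0,0]},{"offset":[0,0,-0.14],"twist":[0,0,0]},{"offset":[-0.04,0.02,-0.14],"twist":[0,0,7]},{"offset":[-0.08,0.04,-0.14],"twist":[0,0,14]},{"offset":[-0.12,0.06,-0.14],"twist":[0,0,22]},{"offset":[-0.149,0.081,-0.14],"twist":[0,0,29.5]},{"offset":[-0.149,0.081,-0.14],"twist":[0,0,29.5]},{"offset":[-0.149,0.081,-0.14],"twist":[0,0,29.5]}]' 0.45; python3 - <<'E'
from bl import *
t=T();np.save('w14.npy',t);save('wrist','w14');print(t[:3].round(4).tolist())
r=blade('w14',(.5066,.2255)); a=np.radians(r[2] if r[1][0]>r[1][1] else r[2]-90); d=np.array([np.cos(a),np.sin(a)])
g=np.array(r[0])/1000-.080*d; yaw=np.degrees(np.arctan2(t[1,0],t[0,0])); print('g',g.round(4),'yaw',np.degrees(a),'dyaw',np.degrees(a)-yaw,(t[:3,:3].T@(np.r_[g,.0085]-t[:3,3])).round(4))
E
```

```text
t: 52.42
tool_pos: [0.4305, 0.2109, 0.2201]
tool_rot: [-3.118, -0.288, 0.004]
contact_force: [-0.4, -0.5, 0.8]
opening: 0.0384
grip_force: 0.0
[[0.983, 0.1834, -0.0036, 0.4305], [0.1834, -0.983, 0.01, 0.2109], [-0.0017, -0.0105, -0.9999, 0.2201]]
px [315  90] v 68 7053 281 352 36 139
rect mm [506.7 224.9] [99.1 69.7] 10.2
g [0.428  0.2106] yaw 10.244965553283691 dyaw -0.322760997418559 [-0.0022  0.0021  0.2116]
```

```bash
python3 -m crank '[{"offset":[-0.002,0.001,0.04],"twist":[0,0,0]},{"offset":[-0.002,0.001,0.09],"twist":[0,0,0]},{"offset":[-0.002,0.002,0.13],"twist":[0,0,0]},{"offset":[-0.002,0.002,0.17],"twist":[0,0,0]},{"offset":[-0.002,0.002,0.19],"twist":[0,0,0]},{"offset":[-0.002,0.002,0.205],"twist":[0,0,0]},{"offset":[-0.002,0.002,0.211],"twist":[0,0,0]},{"offset":[-0.002,0.002,0.211],"twist":[0,0,0]}]' && python3 -m crank '[{"offset":[0,0,0],"twist":[0,0,0]},{"offset":[0,0,0],"twist":[0,0,0]},{"offset":[0,0,0],"twist":[0,0,0]},{"offset":[0,0,0],"twist":[0,0,0]},{"offset":[0,0,0],"twist":[0,0,0]},{"offset":[0,0,0],"twist":[0,0,0]},{"offset":[0,0,-0.02],"twist":[0,0,0]},{"offset":[0,0,-0.05],"twist":[0,0,0]},{"offset":[0,0,-0.08],"twist":[0,0,0]},{"offset":[0,0,-0.11],"twist":[0,0,0]},{"offset":[0,0,-0.13],"twist":[0,0,0]},{"offset":[0,0,-0.13],"twist":[0,0,0]},{"offset":[0,0,-0.13],"twist":[0,0,0]}]' 0 100; python3 ins.py b .03 .005
```

```text
t: 53.48
tool_pos: [0.4276, 0.2104, 0.008]
tool_rot: [-3.119, -0.288, 0.007]
contact_force: [0.5, 0.1, 0.4]
opening: 0.0386
grip_force: 0.0
t: 55.1
tool_pos: [0.4271, 0.2087, 0.1363]
tool_rot: [-3.119, -0.287, 0.011]
contact_force: [-1.8, 0.0, -1.3]
opening: 0.0185
grip_force: 98.0
tip x in slot -0.0582 lat 0.0042 tcpz 0.1363 dyaw tool -29.47 tilt [-0.008  0.008]
offset to pre [ 0.027  -0.0097  0.0522] world [ 0.0243  0.0149 -0.0523] [-1.8  0.  -1.3]
```

```bash
python3 -m crank '[{"offset":[0.009,-0.003,0],"twist":[0,0,-7.4]},{"offset":[0.018,-0.006,0],"twist":[0,0,-14.8]},{"offset":[0.027,-0.009,0],"twist":[0,0,-22.2]},{"offset":[0.027,-0.0097,0],"twist":[0,0,-29.5]},{"offset":[0.027,-0.0097,0.01],"twist":[0,0,-29.5]},{"offset":[0.027,-0.0097,0.03],"twist":[0,0,-29.5]},{"offset":[0.027,-0.0097,0.05],"twist":[0,0,-29.5]},{"offset":[0.027,-0.0097,0.052],"twist":[0,0,-29.5]},{"offset":[0.027,-0.0097,0.052],"twist":[0,0,-29.5]}]'; python3 ins.py b .03 .005; python3 - <<'E'
from h import *
t=T();save('wrist','w15');im=cv2.imread('pics/w15.png').astype(int)
g=t[:3,3]-.019*t[:3,2];X=np.r_[t[:2,0],0];Y=np.array([-X[1],X[0],0])
def P(a,b,dz=0): return g+X*(a-.005)+Y*b+np.array([0,0,-.023+dz])
for a in(.06,.085,.11):
    bs=np.arange(-.05,.0501,.002); uv=w2px([P(a,b) for b in bs],'wrist',t).round().astype(int)
    v=np.array([im[v,u].mean() if 0<=v<400 and 0<=u<640 else 0 for u,v in uv]); k=bs[(v<100)&(abs(bs)<.045)];print(a,k.min().round(3),k.max().round(3))
E
```

```text
t: 56.22
tool_pos: [0.4521, 0.2238, 0.0853]
tool_rot: [-2.943, -1.07, 0.005]
contact_force: [-0.8, 0.1, -0.8]
opening: 0.0187
grip_force: 97.9
tip x in slot -0.0294 lat -0.0003 tcpz 0.0853 dyaw tool -0.02 tilt [-0.007  0.009]
offset to pre [-0.0006 -0.0003  0.0013] world [-0.0007 -0.0002 -0.0013] [-0.8  0.1 -0.8]
0.06 -0.034 0.034
0.085 -0.034 0.034
0.11 -0.034 0.034
```

```bash
python3 -m crank '[{"offset":[0.005,0,0.001],"twist":[0,0,0]},{"offset":[0.013,0,0.001],"twist":[0,0,0]},{"offset":[0.022,0,0.001],"twist":[0,0,0]},{"offset":[0.030,0,0.001],"twist":[0,0,0]},{"offset":[0.038,0,0.001],"twist":[0,0,0]},{"offset":[0.046,0,0.001],"twist":[0,0,0]},{"offset":[0.054,0,0.001],"twist":[0,0,0]},{"offset":[0.060,0,0.001],"twist":[0,0,0]},{"offset":[0.060,0,0.001],"twist":[0,0,0]}]'; python3 ins.py b .03 .005
```

```text
t: 57.4
tool_pos: [0.4987, 0.2627, 0.0849]
tool_rot: [-2.942, -1.072, 0.003]
contact_force: [-0.3, -0.0, -2.4]
opening: 0.0184
grip_force: 97.9
tip x in slot 0.0314 lat -0.0004 tcpz 0.0849 dyaw tool 0.04 tilt [-0.006  0.009]
offset to pre [-0.0614 -0.0004  0.0008] world [-0.0473 -0.0391 -0.0009] [-0.3 -0.  -2.4]
```

```bash
python3 -m crank '[{"offset":[0.008,0,0],"twist":[0,0,0]},{"offset":[0.018,0,0],"twist":[0,0,0]},{"offset":[0.028,0,0],"twist":[0,0,0]},{"offset":[0.038,0,0],"twist":[0,0,0]},{"offset":[0.048,0,0],"twist":[0,0,0]},{"offset":[0.056,0,0.001],"twist":[0,0,0]},{"offset":[0.059,0,0.003],"twist":[0,0,0]},{"offset":[0.061,0,0.005],"twist":[0,0,0]},{"offset":[0.063,0,0.005],"twist":[0,0,0]},{"offset":[0.063,0,0.005],"twist":[0,0,0]}]'; python3 ins.py b .02 .005
```

```text
t: 58.65
tool_pos: [0.5464, 0.3029, 0.0797]
tool_rot: [-2.942, -1.072, 0.005]
contact_force: [0.1, -0.7, -1.8]
opening: 0.0184
grip_force: 98.0
tip x in slot 0.0937 lat -0.0003 tcpz 0.0797 dyaw tool 0.03 tilt [-0.006  0.009]
offset to pre [-0.1137 -0.0004 -0.0044] world [-0.0872 -0.0729  0.0043] [ 0.1 -0.7 -1.8]
```

Push a little more until it meets the slot's back, then release, rise and retreat.

```bash
python3 -m crank '[{"offset":[0.002,0,0],"twist":[0,0,0]},{"offset":[0.004,0,0],"twist":[0,0,0]},{"offset":[0.004,0,0],"twist":[0,0,0]}]' && python3 -m crank '[{"offset":[0,0,0],"twist":[0,0,0]},{"offset":[0,0,0],"twist":[0,0,0]},{"offset":[0,0,0],"twist":[0,0,0]},{"offset":[0,0,0],"twist":[0,0,0]},{"offset":[0,0,-0.02],"twist":[0,0,0]},{"offset":[0,0,-0.06],"twist":[0,0,0]},{"offset":[0,0,-0.10],"twist":[0,0,0]},{"offset":[0,0,-0.14],"twist":[0,0,0]},{"offset":[-0.04,0,-0.18],"twist":[0,0,0]},{"offset":[-0.08,0,-0.22],"twist":[0,0,0]},{"offset":[-0.11,0,-0.26],"twist":[0,0,0]},{"offset":[-0.11,0,-0.26],"twist":[0,0,0]},{"offset":[-0.11,0,-0.26],"twist":[0,0,0]}]' 0.45; cat > ver.py <<'E'
from h import *
t=T();np.save('w16.npy',t);save('wrist','w16');print(t[:3,3])
im=cv2.imread('pics/w16.png').astype(int)
b=np.array([.5465,.3592]);y=np.radians(40);X=np.array([np.cos(y),np.sin(y)]);Y=np.array([-X[1],X[0]])
for s in(1,-1):
    m=b+s*.043*Y
    # along axis: handle expected -0.116..-0.016 from mouth, top z .107; blade begins -8 mm
    aa=np.arange(-.15,.011,.004); uv=w2px([np.r_[m+X*a,.107] for a in aa],'wrist',t).round().astype(int)
    print(s,[(round(float(a)*1000),int(im[v,u].mean())) for a,(u,v) in zip(aa,uv) if 0<=v<400 and 0<=u<640])
    for a in (-.1,-.06,-.03):
        bb=np.arange(-.03,.031,.002); uv=w2px([np.r_[m+X*a+Y*k,.107] for k in bb],'wrist',t).round().astype(int)
        v=np.array([im[v,u].mean() if 0<=v<400 and 0<=u<640 else 999 for u,v in uv]); k=bb[v<50]; print('  handle',a,(k.min().round(3),k.max().round(3)) if len(k) else None)
E
python3 ver.py
```

```text
t: 59.02
tool_pos: [0.5462, 0.3027, 0.0792]
tool_rot: [-2.945, -1.073, 0.022]
contact_force: [-14.0, -11.2, 7.3]
opening: 0.0183
grip_force: 99.4
t: 60.65
tool_pos: [0.4669, 0.2326, 0.3406]
tool_rot: [-2.942, -1.072, 0.001]
contact_force: [0.2, 0.2, 0.1]
opening: 0.0381
grip_force: 0.0
[0.46689772 0.23255329 0.34064482]
1 [(-150, 129), (-146, 129), (-142, 127), (-138, 126), (-134, 126), (-130, 128), (-126, 127), (-122, 128), (-118, 125), (-114, 57), (-110, 30), (-106, 31), (-102, 31), (-98, 31), (-94, 30), (-90, 33), (-86, 33), (-82, 34), (-78, 32), (-74, 34), (-70, 32), (-66, 35), (-62, 34), (-58, 36), (-54, 36), (-50, 37), (-46, 39), (-42, 40), (-38, 41), (-34, 39), (-30, 41), (-26, 43), (-22, 44), (-18, 45), (-14, 120), (-10, 126), (-6, 119), (-2, 50), (2, 56), (6, 57), (10, 56)]
  handle -0.1 (np.float64(-0.014), np.float64(0.008))
  handle -0.06 (np.float64(-0.012), np.float64(0.008))
  handle -0.03 (np.float64(-0.012), np.float64(0.008))
-1 [(-150, 128), (-146, 130), (-142, 129), (-138, 130), (-134, 129), (-130, 129), (-126, 128), (-122, 129), (-118, 131), (-114, 72), (-110, 34), (-106, 35), (-102, 36), (-98, 38), (-94, 38), (-90, 39), (-86, 39), (-82, 40), (-78, 41), (-74, 42), (-70, 41), (-66, 43), (-62, 43), (-58, 43), (-54, 45), (-50, 47), (-46, 47), (-42, 48), (-38, 48), (-34, 50), (-30, 49), (-26, 52), (-22, 53), (-18, 55), (-14, 139), (-10, 128), (-6, 128), (-2, 90), (2, 56), (6, 57), (10, 56)]
  handle -0.1 (np.float64(-0.008), np.float64(0.008))
  handle -0.06 (np.float64(-0.008), np.float64(0.008))
  handle -0.03 (np.float64(-0.01), np.float64(0.008))
```

```bash
python3 -c "
from station import *
print(finish_job())"
```

```text
the job is handed in; nothing more can be done
None
```

The job is handed in at about 61 s. Seven walnuts went in the bin (not counted one by one), and it was pushed shut to a hard stop. Both scoops are upright on the counter, each turner is fully in its own slot, and the bowl and grinder were left alone; `finish_job()` returned no verdict.

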